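# Regrip a lying sample tube in a sloped rest and rack it upright

## Robot

A 6-joint arm with a two-finger parallel gripper is mounted at the origin on the work surface. World frame = base frame: x ahead of the robot, y to its left, z up, the work surface at z = 0. Lengths are in m, angles in rad, forces in N, time in s.
With the tool pointing down it reaches from about 0.3 to 0.875 m from the base axis. Payload 6.4 kg.
Tool frame: the origin (TCP) lies midway between the tips of the shut fingers; the grasp point (between the pads) lies 19 mm behind it; x points along the fingers, y is the direction in which the jaws open and shut, and the axes are right-handed (so a half turn about x gives the same grasp; the last joint's range is limited). The gripper opens to 85 mm and grips with 20 to 120 N. Pads are 22 mm wide; open, the fingers measure 114 mm over their backs; the gripper's body (76 mm by 85 mm) begins 54 mm behind the grasp point. The pads swing forward as they close: fully open they stand 13 mm farther back than shut.
Start: joints at [0.911, 0.181, 1.607, -0, 1.354, -0.206], TCP at [0.252, 0.517, 0.231] pointing down, gripper open.
Joint ranges: [-2.99, 2.99], [-0.89, 2.07], [0.3, 2.58], [-1.14, 4.28], [0, 2.63], [-3.12, 3.12]. Speed limits (rad/s): [2.57, 2.57, 3.01, 3.14, 3.14, 3.14].

## Interface

Orientations are given as a unit quaternion [w, x, y, z].
In Python, from bench import ctrl gives the robot as it stands.
- The arm moves only by the tool servo_tool, never from a script. Its argument "targets" is a list of rows, each a list of 7 numbers: the turn, a rotation vector about the tool's x, y, z in rad, then the shift along the tool's x, y, z in mm, then the opening, from -1 (shut) to 1 (fully open). A call has exactly 8 rows; each row is the pose to reach, as a shift and turn from the pose measured when the call began, along the tool's axes at that moment; what a row does not reach only later rows make up. A row lasts 1/8 s, in which the tool goes at most 62.5 mm and 10.7 degrees, less where a joint would pass 70% of its speed; a pose out of reach is approached as far as the arm can. A call with a gripper value outside its range is refused whole. The fingers move at their own pace and stop on an object; the grip force is fixed at half the most. Time passes only in rows, so rows that repeat a pose let the fingers close, or fill a call up. It gives the time, the measured TCP pose, the force and the opening at its end, in the units of the state.
- ctrl.get_obs(): the state, without advancing time (a new reading comes with each control period).
- ctrl.camera(name): name is "side" or "top" or "wrist"; returns a dict with "pixels" (400x640x3 uint8, blue, green, red), "intrinsics" (3x3 intrinsics, pixels), "R" (3x3) and "t" (3): a world point X has camera coordinates R X + t; the wrist camera has in their place "tool_from_camera" (4x4, takes a point from camera to tool coordinates, whose origin is the TCP and whose axes are the tool frame's). Camera axes: x right, y down, z forward; pixel columns grow to the right and rows downward; lengths in m; the calibration is good to about 2 mm. The wrist camera is an equidistant fisheye: a pixel r from the principal point sees the ray r / f radians off the axis. A picture is of the moment at which its call begins: read the wrist's pose just before it. There is no depth.
- ctrl.hand_in(): hands the job in, once; it reports no verdict.
The state is a dict: "time_s": time; "q": joint angles; "dq": joint speeds; "joint_efforts": joint torques, N m; "eef_pos": TCP position; "eef_rot": TCP orientation; "wrist_force": force on the tool from outside, world axes, zero at the start; "torque": the same for the moment, N m; "opening": opening from 0.0 (shut) to 1.0 (fully open).
Only numpy, scipy, OpenCV 4.12 (cv2) and the standard library are available. Lean on these libraries where they do the work, as an engineer would, in place of code of your own. Each camera call takes 0.05 s, during which the arm holds its last target.

## Task

A capped sample tube is lying flat on the bench. Park it in the sloped rest, cap end uphill and foot down against the stop, let go of it there and take hold of it again at a new angle, then stand it upright, cap up, all the way down in the one free pocket of the tube rack and let go. Lower it rather than dropping it, and leave the stored tubes, the flask, the jar and the dish where they stand.

Things in the scene. Friction and masses are not known exactly. Their poses are not given: they have to be found in the camera images.
- tube_center (a point): Centre of the loose tube, half-way along its axis. 130 mm long, 60 g: pale blue-grey body 20 mm in diameter, grey ribbed cap 24 mm in diameter over the last 25 mm, foot skirt 24 mm in diameter over the first 20 mm. Its y axis runs from foot to cap. It starts lying level, axis 12 mm above the bench, cap end to the robot's left within about 50 degrees; it can roll.
- tube_cap (a point): Centre of the loose tube's cap, on the axis, 52.5 mm from tube_center and 12.5 mm short of the cap end; axes as tube_center.
- rest: Fixed metal sloped rest, base 80 x 150 mm, 110 mm high. Holds a tube at 45 degrees, cap end uphill: uphill is its own +y, x is level across it, so a parked tube points along y + z of the rest. Two V saddles open upwards square to the slope; a foot stop at the low end. Origin: on the bench, mid base. Friction may keep a tube from sliding to the stop.
- rest_seat (a point): Where the tube's centre lies when parked: (0, -14, 88) mm in the rest's frame, 65 mm up the slope from the stop; axes as the rest. Saddles lie 1 to 19 mm (under the skirt) and 75 to 90 mm (under the body) from the stop; their walls rise to 4 mm above the tube's axis, 20 mm to each side. Between them the tube's sides are open, down to a board 26 mm below the axis.
- rest_cap (a point): Where the centre of the tube's cap lies when parked, 52.5 mm up the slope from rest_seat; axes as the rest. Above the upper saddle the tube is free all round.
- rack: Fixed pale plastic tube rack, a block 56 x 214 x 60 mm high with five pockets in a row along its y axis, 40 mm apart, the middle one at y = 0. Pockets: 28 mm square, 50 mm deep, floor 10 mm above the bench, mouths chamfered 2 mm. Origin: centre of the underside. Four hold stored tubes, one is free. A tube in a pocket has its centre 75 mm and its top 140 mm above the bench.
- rack_hole0 (a point): Centre of the mouth of pocket 0, level with the rack's top (60 mm above the bench); axes as the rack.
- rack_hole1 (a point): Centre of the mouth of pocket 1, level with the rack's top (60 mm above the bench); axes as the rack.
- rack_hole2 (a point): Centre of the mouth of pocket 2, level with the rack's top (60 mm above the bench); axes as the rack.
- rack_hole3 (a point): Centre of the mouth of pocket 3, level with the rack's top (60 mm above the bench); axes as the rack.
- rack_hole4 (a point): Centre of the mouth of pocket 4, level with the rack's top (60 mm above the bench); axes as the rack.
- stored0_center (a point): Centre of a stored tube, the same kind as the loose one, standing cap up in one of the pockets (which one varies); z is its axis.
- stored1_center (a point): Centre of a stored tube, the same kind as the loose one, standing cap up in one of the pockets (which one varies); z is its axis.
- stored2_center (a point): Centre of a stored tube, the same kind as the loose one, standing cap up in one of the pockets (which one varies); z is its axis.
- stored3_center (a point): Centre of a stored tube, the same kind as the loose one, standing cap up in one of the pockets (which one varies); z is its axis.
- flask: Bystander: conical glass flask with rubber stopper, 72 mm wide at the base, 104 mm high; origin at the centre of its underside.
- jar: Bystander: glass jar with black lid, 64 mm in diameter, 85 mm high; origin at the centre of its underside.
- dish: Bystander: black specimen dish, 56 mm in diameter, 19 mm high; origin at the centre of its underside.
Things that resemble listed ones, but are neither listed nor needed, are in the scene too. What is shaped like the part that bears tube_center but green or pink is not meant.

How it is judged:
On the way:
1. the tube lies parked in the sloped rest, cap uphill, foot at the stop, let go (distance between tube_center and rest_seat below 0.01 m and distance between tube_cap and rest_cap below 0.013 m and contact force between the fingers and tube below 0.05 N and linear speed of tube below 0.03 m/s), for 0.2 s.
At the end, for the whole second after the job is handed in: The loose tube stands in a rack pocket, within 8 mm of the pocket's centre, cap up within 0.15 rad of vertical, on the pocket floor (its centre at most 82 mm above the bench), at rest and let go; every stored tube is within 15 mm and flask, jar and dish within 25 mm of where they started ((horizontal distance between tube_center and rack_hole0 below 0.008 m or horizontal distance between tube_center and rack_hole1 below 0.008 m or horizontal distance between tube_center and rack_hole2 below 0.008 m or horizontal distance between tube_center and rack_hole3 below 0.008 m or horizontal distance between tube_center and rack_hole4 below 0.008 m) and z of tube_center in the frame of rack below 0.082 m and angle between tube_cap's own y axis and vertical below 0.15 rad and linear speed of tube below 0.02 m/s and contact force between the fingers and tube below 0.05 N and distance of each of stored0_center, stored1_center, stored2_center, stored3_center from where it was at the start of the episode below 0.015 m and distance of each of flask, jar, dish from where it was at the start of the episode below 0.025 m); the robot touches nothing.
It fails at once if the tube is dropped (falls free more than about 1 cm: faster than 0.45 m/s with no finger on it) (linear speed of tube above 0.45 m/s and contact force between the fingers and tube below 0.02 N).
It fails at once if a stored tube is pulled out or knocked by more than 15 mm (distance of any of stored0_center, stored1_center, stored2_center, stored3_center from where it was at the start of the episode above 0.015 m).
It fails at once if the flask, jar or dish is shifted by more than 25 mm (distance of any of flask, jar, dish from where it was at the start of the episode above 0.025 m).
It also fails if it takes over 54 s, if anything falls off the work surface, if the arm or the gripper's body presses on something with over 40 N, if the wrist force passes 120 N, or if a joint passes its speed limit or range.

## Working session

There is one attempt and no reset: what is moved stays moved. The work goes in short steps, Python scripts to look and compute and a tool call to move; the robot and the scene stay as the last step left them, time stands still between calls to the robot, and variables do not carry over. Pictures are saved under pics/ and viewed, and the job is handed in when it is done.

Besides the shell and the picture viewer there is one more tool, called after "Call:" by a JSON object that holds its "op" and its "data", one argument or row to a line. servo_tool: Moves the arm, as the interface text tells. Its arguments: {"type":"object","properties":{"targets":{"type":"array","items":{"type":"array","items":{"type":"number"}}}},"required":["targets"]}

```bash
ls; mkdir -p pics; python3 - <<'E'
from bench import ctrl
import cv2, numpy as np
o=ctrl.get_obs(); print(o['time_s'],o['eef_pos'],o['eef_rot'],o['opening'])
import pickle
D={}
for n in ['side','top','wrist']:
    c=ctrl.camera(n); D[n]=c
    cv2.imwrite(f'pics/{n}0.png',c['pixels'])
    print(n,{k:np.round(v,4).tolist() for k,v in c.items() if k!='pixels'})
D['obs']=o
pickle.dump(D,open('d0.pkl','wb'))
E
```

```text
pics
0.0 [0.25170262 0.51635862 0.23037805] [ 0.68872425  0.15848789  0.68924861 -0.15961472] 0.9989086206227862
side {'intrinsics': [[383.4013, 0.0, 317.4135], [0.0, 383.4013, 197.1629], [0.0, 0.0, 1.0]], 'R': [[0.8837, -0.4677, -0.0174], [-0.3545, -0.6446, -0.6774], [0.3056, 0.6047, -0.7355]], 't': [-0.51, 0.2777, 0.8613]}
top {'intrinsics': [[376.7417, 0.0, 315.1803], [0.0, 376.7417, 199.3253], [0.0, 0.0, 1.0]], 'R': [[0.0189, -0.9998, 0.0053], [-0.9865, -0.0195, -0.1625], [0.1626, -0.0021, -0.9867]], 't': [-0.0125, 0.5704, 0.8751]}
wrist {'intrinsics': [[309.7069, 0.0, 321.2214], [0.0, 309.7069, 200.1426], [0.0, 0.0, 1.0]], 'tool_from_camera': [[0.0006, -0.2876, 0.9577, -0.1431], [1.0, -0.0002, -0.0007, 0.0003], [0.0004, 0.9577, 0.2876, -0.0726], [0.0, 0.0, 0.0, 1.0]]}
```

View pics/top0.png

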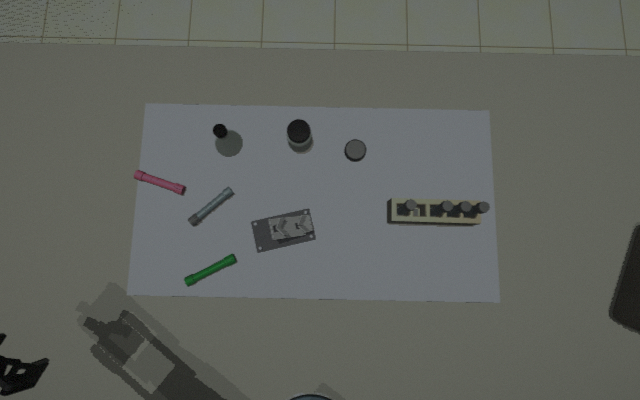

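View pics/side0.png

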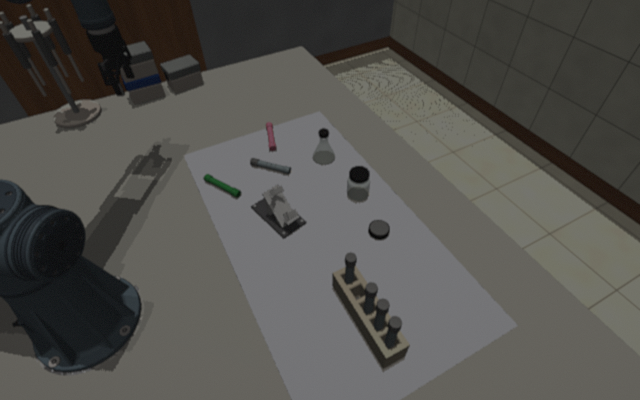

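View pics/wrist0.png

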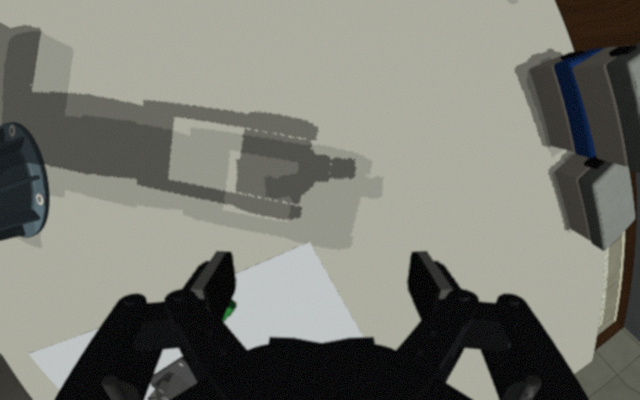

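Candidates in the top view: pink bar (160,182), grey-blue tube (211,206) and green bar (210,270). The standing tubes in the rack are stored ones. I choose (211,206) and enlarge it to check.

```bash
python3 - <<'E'
import pickle,cv2,numpy as np
D=pickle.load(open('d0.pkl','rb'))
def crop(n,x0,y0,w,h,s,out):
    im=D[n]['pixels'][y0:y0+h,x0:x0+w]
    im=cv2.resize(im,None,fx=s,fy=s,interpolation=cv2.INTER_CUBIC)
    im=np.clip(im.astype(float)*1.6,0,255).astype('uint8')
    for i in range(0,w,10): cv2.putText(im,str(x0+i),(i*s,8),0,.3,(0,0,255),1); cv2.line(im,(i*s,10),(i*s,14),(0,0,255),1)
    for i in range(0,h,10): cv2.putText(im,str(y0+i),(0,i*s+4),0,.3,(0,0,255),1)
    cv2.imwrite(out,im)
crop('top',180,175,140,90,5,'pics/c_top1.png')
crop('top',375,185,125,50,6,'pics/c_top2.png')
crop('side',240,140,100,100,6,'pics/c_side1.png')
crop('side',320,240,100,130,4,'pics/c_side2.png')
E
```

```text
(no output)
```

View pics/c_top1.png

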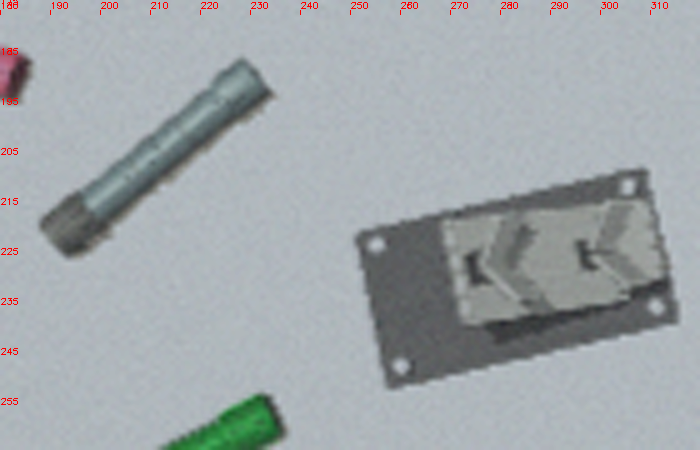

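View pics/c_top2.png

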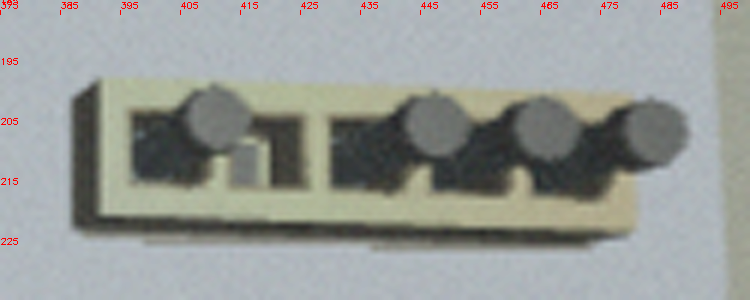

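View pics/c_side1.png

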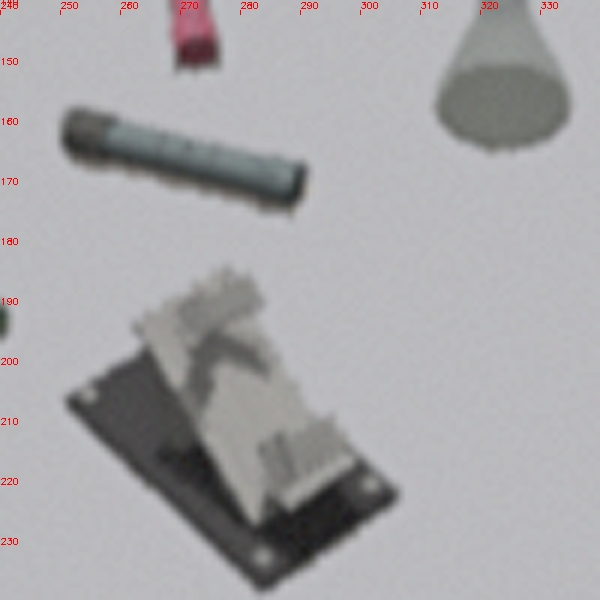

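View pics/c_side2.png

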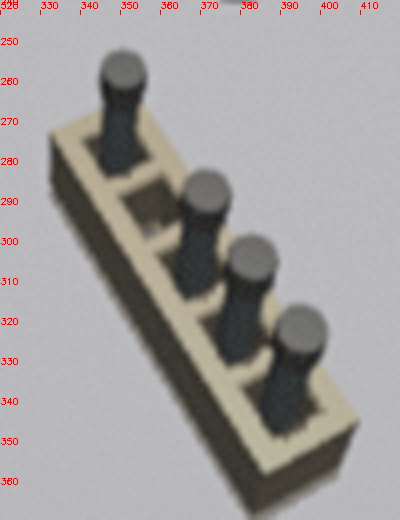

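The crop confirms the pale blue-grey tube with its dark ribbed cap at (195,219) and foot at (229,191). The rest's uphill end is to the image left (+y). The free pocket is the second from the left (419,208). Next I fit the poses.

```bash
cat > h.py <<'E'
import numpy as np,cv2,pickle
from scipy.optimize import least_squares
from scipy.spatial.transform import Rotation as Rn
D=pickle.load(open('d0.pkl','rb'))
def proj(n,X):
    c=D[n];p=np.atleast_2d(X)@c['R'].T+c['t'];p=p@c['intrinsics'].T
    return p[:,:2]/p[:,2:]
def onplane(n,uv,z):
    c=D[n];uv=np.atleast_2d(uv)
    r=np.c_[uv,np.ones(len(uv))]@np.linalg.inv(c['intrinsics']).T@c['R']
    C=-c['R'].T@c['t'];return C+r*((z-C[2])/r[:,2])[:,None]
def tf(p,L):
    c,s=np.cos(p[2]),np.sin(p[2]);L=np.atleast_2d(L)
    return np.c_[p[0]+c*L[:,0]-s*L[:,1],p[1]+s*L[:,0]+c*L[:,1],L[:,2]]
def fit(pairs,p0):
    f=lambda p:np.concatenate([(proj(n,tf(p,L))-uv).ravel() for n,L,uv in pairs])
    r=least_squares(f,p0,loss='soft_l1');return r.x,np.round(r.fun.reshape(-1,2),1)
E
python3 - <<'E'
from h import *
ct=lambda a:[(180+x/5,175+y/5) for x,y in a]
cs=lambda a:[(240+x/6,140+y/6) for x,y in a]
# rest: base corners, order: (-x,+y)?  z~0.004
t=np.array(ct([(358,233),(645,170),(678,318),(390,388)]))
print('base pl',onplane('top',t,0.004).round(4).tolist())
s=np.array(cs([(65,403),(262,592),(398,495)]))
print('base side',onplane('side',s,0.004).round(4).tolist())
# uphill +y = world +y ; rest x = world x approx. corners: top (358,233)=(+x,+y);(645,170)=(+x,-y);(678,318)=(-x,-y);(390,388)=(-x,+y)
z=.004
L=lambda sx,sy:[.04*sx,.075*sy,z]
p,r=fit([('top',np.array([L(1,1),L(1,-1),L(-1,-1),L(-1,1)]),t),('side',np.array([L(-1,1),L(-1,-1),L(1,-1)]),s)],[.4,.1,.1])
print('rest',p,np.degrees(p[2]),r.tolist())
# tube
tt=np.array(ct([(60,240),(258,75)])); ss=np.array(cs([(72,135),(298,185)]))
print('tube',onplane('top',tt,.012).round(4).tolist(),onplane('side',ss,.012).round(4).tolist())
# rack top corners
rt=np.array([(375+x/6,185+y/6) for x,y in [(102,78),(637,92),(637,232),(98,215)]])
rs=np.array([(320+x/4,240+y/4) for x,y in [(50,133),(265,473),(358,422)]])
print('rack',onplane('top',rt,.06).round(4).tolist(),onplane('side',rs,.06).round(4).tolist())
K=lambda sx,sy:[.028*sx,.107*sy,.06]
p,r=fit([('top',np.array([K(1,1),K(1,-1),K(-1,-1),K(-1,1)]),rt),('side',np.array([K(-1,1),K(-1,-1),K(1,-1)]),rs)],[.4,-.25,.0])
print('rack',p,r.tolist()); print('hole',tf(p,[[0,y,.06] for y in (.04,.08,0)]))
for n,px in [('flask',(229,145)),('jar',(299,143)),('dish',(355,151))]: print(n,onplane('top',px,0.01))
E
```

```text
base pl [[0.5172, 0.1585, 0.004], [0.5523, 0.0137, 0.004], [0.4774, -0.0045, 0.004], [0.4397, 0.1389, 0.004]]
base side [[0.44, 0.141, 0.004], [0.4757, -0.0032, 0.004], [0.5521, 0.0167, 0.004]]
rest [0.49643746 0.07740615 0.24357716] 13.955943000779182 [[-0.5, 0.0], [-0.2, -0.4], [0.2, 0.7], [-0.7, 0.1], [-0.1, 0.2], [0.3, 0.5], [0.8, 0.4]]
tube [[0.51, 0.3064, 0.012], [0.5961, 0.2118, 0.012]] [[0.5089, 0.3057, 0.012], [0.5957, 0.2147, 0.012]]
rack [[0.5753, -0.1869, 0.06], [0.5738, -0.4024, 0.06], [0.5172, -0.3994, 0.06], [0.5199, -0.1845, 0.06]] [[0.5194, -0.184, 0.06], [0.5179, -0.3965, 0.06], [0.572, -0.3978, 0.06]]
rack [ 0.54631936 -0.29167913 -0.01223718] [[-0.8, -0.2], [-1.4, 0.3], [-0.4, 0.1], [-0.1, 0.1], [0.1, 0.1], [0.1, 1.1], [0.8, 0.3]]
hole [[ 0.54680883 -0.25168213  0.06      ]
 [ 0.54729831 -0.21168512  0.06      ]
 [ 0.54631936 -0.29167913  0.06      ]]
flask [[0.71553191 0.22558142 0.01      ]]
jar [[0.72470093 0.04350085 0.01      ]]
dish [[ 0.70608252 -0.10271166  0.01      ]]
```

```bash
cat >> h.py <<'E'
from bench import ctrl
def pose():
    o=ctrl.get_obs();q=o['eef_rot'];return np.array(o['eef_pos']),Rn.from_quat([q[1],q[2],q[3],q[0]]).as_matrix(),o
def row(P,R):
    p,R0,o=pose()
    rv=Rn.from_matrix(R0.T@R).as_rotvec();sh=R0.T@(np.array(P)-p)*1000
    print('turn',rv.round(3).tolist(),'shift',sh.round(1).tolist(),'| t',round(o['time_s'],2),'pos',p.round(4).tolist(),'q',np.round(o['q'],3).tolist(),'F',np.round(o['wrist_force'],1).tolist(),'op',round(o['opening'],3))
    return rv,sh
def frame(x,z):
    x=np.array(x,float);x/=np.linalg.norm(x);z=np.array(z,float);z-=x*(z@x);z/=np.linalg.norm(z)
    return np.c_[x,np.cross(z,x),z]
yr=0.2436
UP=np.array([-np.sin(yr),np.cos(yr),0]); XR=np.array([np.cos(yr),np.sin(yr),0]); Z=np.array([0,0,1.])
D45=(UP+Z)/2**.5; N45=(Z-UP)/2**.5
SEAT=np.array([.4998,.0638,.088])
HOLE=np.array([.5468,-.2517,.06]); 
TC=np.array([.5525,.2596,.012]); TD=np.array([-.0865,.0928,0]);TD/=np.linalg.norm(TD)
E
python3 - <<'E'
from h import *
p,R,o=pose();print(R.round(3))
for s in (1,-1):
    row(TC-.018*TD+[0,0,.1],frame([0,0,-1],s*TD))
E
```

```text
[[-0.001  0.438  0.899]
 [-0.001  0.899 -0.438]
 [-1.    -0.001 -0.   ]]
turn [-2.775, -0.002, -0.0] shift [118.6, -105.4, 399.7] | t 0.15 pos [0.2518, 0.5165, 0.2306] q [0.911, 0.181, 1.608, 0.0, 1.354, -0.206] F [1.0, 0.2, -0.1] op 0.998
turn [0.367, -0.0, 0.001] shift [118.6, -105.4, 399.7] | t 0.15 pos [0.2518, 0.5165, 0.2306] q [0.911, 0.181, 1.608, 0.0, 1.354, -0.206] F [1.0, 0.2, -0.1] op 0.998
```

Call:
{"op": "servo_tool", "data": {
  "targets": [
    [0.05, 0, 0, 15, -13, 50, 1],
    [0.1, 0, 0, 30, -26, 100, 1],
    [0.15, 0, 0, 45, -40, 150, 1],
    [0.2, 0, 0, 60, -53, 205, 1],
    [0.25, 0, 0, 75, -67, 255, 1],
    [0.31, 0, 0, 95, -82, 315, 1],
    [0.367, 0, 0, 118, -105, 370, 1],
    [0.367, 0, 0, 118, -105.4, 399.7, 1]
  ]
}}

```text
time_s: 1.15
eef_pos: [0.5647, 0.2433, 0.11]
eef_rot: [0.647, 0.282, 0.649, -0.285]
wrist_force: [-0.3, 0.9, 0.3]
opening: 1.0
```

```bash
python3 - <<'E'
from h import *
row(TC-.018*TD+[0,0,.1],frame([0,0,-1],-TD))
p,R,o=pose()
c=ctrl.camera('wrist');pickle.dump((p,R,c),open('w1.pkl','wb'));cv2.imwrite('pics/w1.png',c['pixels'])
E
```

```text
turn [-0.004, -0.002, 0.005] shift [-2.1, 2.2, -2.3] | t 1.15 pos [0.5647, 0.2433, 0.11] q [0.215, 0.4, 1.592, -0.001, 1.156, -0.531] F [-0.3, 0.9, 0.3] op 1.0
```

View pics/w1.png

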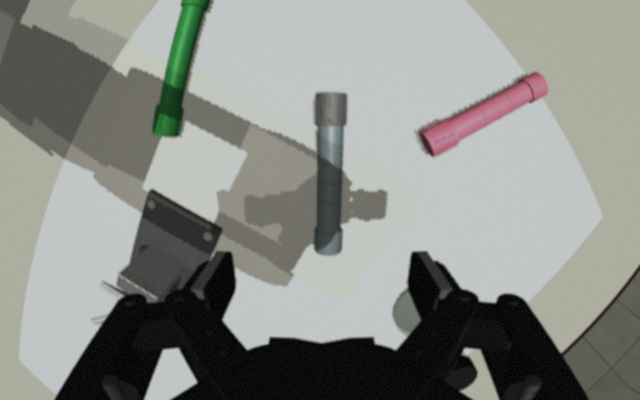

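The wrist view shows the tube centred between the fingers, with the cap end at (331,93) and the foot end at (328,254).

```bash
cat >> h.py <<'E'
def wproj(c,p,R,X):
    T=np.array(c['tool_from_camera']);K=c['intrinsics']
    v=(np.atleast_2d(X)-p)@R; v=(v-T[:3,3])@T[:3,:3]
    th=np.arctan2(np.hypot(v[:,0],v[:,1]),v[:,2]);ph=np.arctan2(v[:,1],v[:,0])
    return np.c_[K[0,2]+K[0,0]*th*np.cos(ph),K[1,2]+K[1,1]*th*np.sin(ph)]
def wray(c,p,R,uv):
    T=np.array(c['tool_from_camera']);K=c['intrinsics'];uv=np.atleast_2d(uv)
    d=(uv-[K[0,2],K[1,2]])/[K[0,0],K[1,1]];r=np.hypot(*d.T);ph=np.arctan2(d[:,1],d[:,0])
    v=np.c_[np.sin(r)*np.cos(ph),np.sin(r)*np.sin(ph),np.cos(r)]
    return p+R@T[:3,3], v@T[:3,:3].T@R.T
def wplane(c,p,R,uv,z):
    C,d=wray(c,p,R,uv);return C+d*((z-C[2])/d[:,2])[:,None]
E
python3 - <<'E'
from h import *
p,R,c=pickle.load(open('w1.pkl','rb'))
X=wplane(c,p,R,[(331,94),(328,253)],.012);print(X.round(4),np.linalg.norm(X[0]-X[1]),X.mean(0))
d=X[0]-X[1];print(d/np.linalg.norm(d),TD)
c_=X.mean(0);print(wproj(c,p,R,[TC+.065*TD,TC-.065*TD]))
E
```

```text
[[0.5122 0.3108 0.012 ]
 [0.6009 0.2125 0.012 ]] 0.13244014927151332 [0.556511  0.2616251 0.012    ]
[-0.66988452  0.74246531  0.        ] [-0.68184066  0.73150073  0.        ]
[[323.95229237  93.94448929]
 [324.25381913 250.46000944]]
```

```bash
cat >> h.py <<'E'
TC=np.array([.5545,.2606,.012]); TD=np.array([-.676,.737,0]);TD/=np.linalg.norm(TD)
E
python3 - <<'E'
from h import *
P=TC-.018*TD;P[2]=.003
row(P,frame([0,0,-1],-TD))
E
```

```text
turn [0.003, 0.002, 0.002] shift [108.2, 2.4, -5.5] | t 1.2 pos [0.5687, 0.2419, 0.1112] q [0.212, 0.402, 1.586, -0.003, 1.155, -0.533] F [0.8, -2.4, 1.3] op 0.999
```

Call:
{"op": "servo_tool", "data": {
  "targets": [
    [0, 0, 0, 30, 2.4, -5.5, 1],
    [0, 0, 0, 60, 2.4, -5.5, 1],
    [0, 0, 0, 85, 2.4, -5.5, 1],
    [0, 0, 0, 100, 2.4, -5.5, 1],
    [0, 0, 0, 108, 2.4, -5.5, 1],
    [0, 0, 0, 108, 2.4, -5.5, 0.3],
    [0, 0, 0, 108, 2.4, -5.5, -1],
    [0, 0, 0, 108, 2.4, -5.5, -1]
  ]
}}

```text
time_s: 2.2
eef_pos: [0.5674, 0.2476, 0.0042]
eef_rot: [0.649, 0.283, 0.647, -0.284]
wrist_force: [-0.2, 0.5, 0.8]
opening: 0.374
```

```bash
python3 - <<'E'
from h import *
P=TC-.018*TD;P[2]=.003
row(P,frame([0,0,-1],-TD))
p,R,o=pose()
c=ctrl.camera('wrist');pickle.dump((p,R,c),open('w2.pkl','wb'));cv2.imwrite('pics/w2.png',c['pixels'])
E
```

```text
turn [0.004, 0.002, 0.001] shift [1.2, -0.7, -0.3] | t 2.2 pos [0.5674, 0.2476, 0.0042] q [0.221, 0.558, 1.615, -0.003, 0.968, -0.523] F [-0.2, 0.5, 0.8] op 0.374
```

View pics/w2.png

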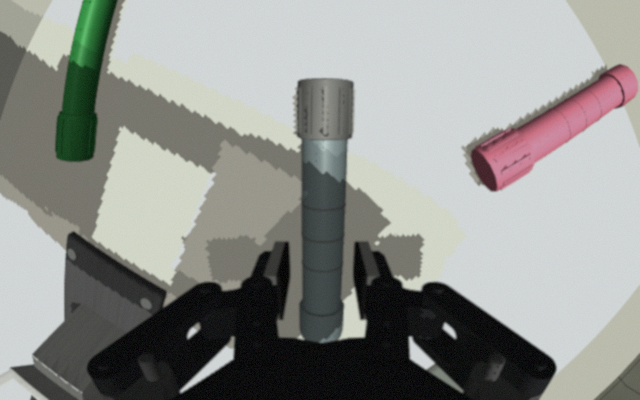

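The wrist view shows the pads closing evenly on either side of the body at about (323,285), but not yet touching. I keep closing, then lift.

Call:
{"op": "servo_tool", "data": {
  "targets": [
    [0, 0, 0, 0, 0, 0, -1],
    [0, 0, 0, 0, 0, 0, -1],
    [0, 0, 0, 0, 0, 0, -1],
    [0, 0, 0, -10, 0, 0, -1],
    [0, 0, 0, -40, 0, 0, -1],
    [0, 0, 0, -80, 0, 0, -1],
    [0, 0, 0, -130, 0, 0, -1],
    [0, 0, 0, -160, 0, 0, -1]
  ]
}}

```text
time_s: 3.25
eef_pos: [0.5681, 0.2482, 0.1676]
eef_rot: [0.65, 0.284, 0.646, -0.283]
wrist_force: [0.9, -0.5, -0.9]
opening: 0.209
```

```bash
python3 - <<'E'
from h import *
p,R,o=pose()
c=ctrl.camera('wrist');pickle.dump((p,R,c),open('w3.pkl','wb'));cv2.imwrite('pics/w3.png',c['pixels'])
c=ctrl.camera('side');cv2.imwrite('pics/s3.png',cv2.resize(c['pixels'][50:250,180:400],None,fx=3,fy=3))
# parked pose: grasp 47 mm from stop, standoff along N45
for h in (.12,.0):
  row(SEAT-.018*D45-.010*N45+h*N45,frame(-N45,-D45))
E
```

```text
turn [0.479, 0.773, 0.19] shift [15.9, -220.5, 167.5] | t 3.35 pos [0.5698, 0.2486, 0.1693] q [0.222, 0.335, 1.547, -0.003, 1.25, -0.523] F [0.6, -0.6, -0.7] op 0.211
turn [0.479, 0.773, 0.19] shift [100.5, -180.2, 92.5] | t 3.35 pos [0.5698, 0.2486, 0.1693] q [0.222, 0.335, 1.547, -0.003, 1.25, -0.523] F [0.6, -0.6, -0.7] op 0.211
```

View pics/w3.png

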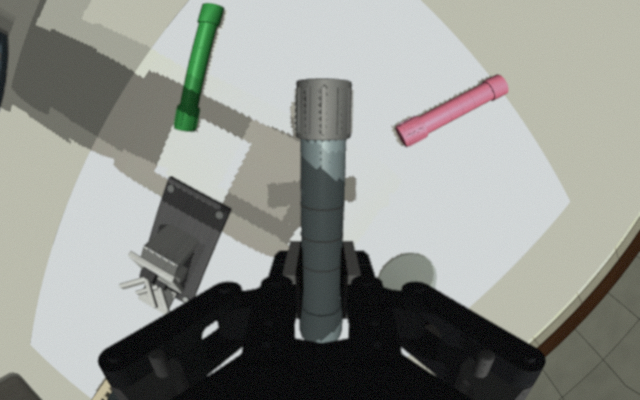

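View pics/s3.png

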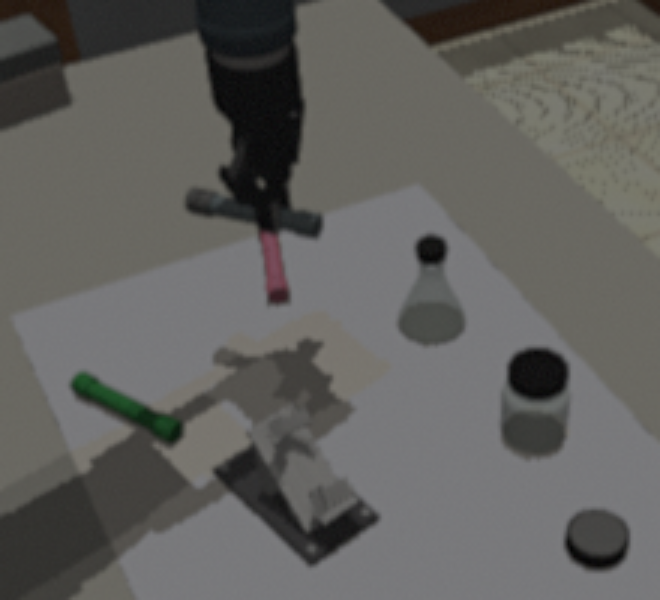

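```bash
python3 - <<'E'
from h import *
p,R,c=pickle.load(open('w3.pkl','rb'))
T=np.array(c['tool_from_camera'])
# tube in tool: axis x=-ax, cap silhouettes near edge (top of cap disc nearest camera at x=-ax-12)
C,d=wray(c,np.zeros(3),np.eye(3),[(325,79),(325,139),(323,341)])
for xx in (-.0085,-.0205,-.0185):
    print(xx,(C+d*((xx-C[0])/d[:,0])[:,None]).round(4).tolist())
E
```

```text
-0.0085 [[-0.0085, 0.0021, -0.0862], [-0.0085, 0.0021, -0.06], [-0.0085, 0.0014, 0.0518]]
-0.0205 [[-0.0205, 0.0019, -0.085], [-0.0205, 0.0019, -0.0612], [-0.0205, 0.0013, 0.0406]]
-0.0185 [[-0.0185, 0.0019, -0.0852], [-0.0185, 0.002, -0.061], [-0.0185, 0.0014, 0.0425]]
```

```bash
cat >> h.py <<'E'
def park(up,h): return SEAT+up*D45+h*N45-.0085*N45-.020*D45, frame(-N45,-D45)
E
python3 - <<'E'
from h import *
print(park(.005,.17)[0]); rv,sh=row(*park(.005,.17))
E
```

```text
[ 0.52990255 -0.05731962  0.19159114]
turn [0.479, 0.773, 0.19] shift [-22.5, -236.7, 197.8] | t 3.35 pos [0.5698, 0.2486, 0.1693] q [0.222, 0.335, 1.547, -0.003, 1.25, -0.523] F [0.6, -0.6, -0.7] op 0.211
```

Call:
{"op": "servo_tool", "data": {
  "targets": [
    [0.06, 0.09, 0.02, -20, -25, 20, -1],
    [0.12, 0.19, 0.05, -40, -55, 45, -1],
    [0.18, 0.29, 0.07, -50, -85, 70, -1],
    [0.24, 0.39, 0.095, -50, -118, 98, -1],
    [0.3, 0.48, 0.12, -45, -150, 125, -1],
    [0.36, 0.58, 0.14, -38, -180, 150, -1],
    [0.42, 0.68, 0.165, -30, -210, 175, -1],
    [0.479, 0.773, 0.19, -22.5, -236.7, 197.8, -1]
  ]
}}

```text
time_s: 4.35
eef_pos: [0.5293, -0.0586, 0.1903]
eef_rot: [0.299, 0.57, 0.728, -0.235]
wrist_force: [-0.6, -0.1, -1.2]
opening: 0.209
```

```bash
python3 - <<'E'
from h import *
row(*park(.005,.17))
c=ctrl.camera('side');cv2.imwrite('pics/s4.png',cv2.resize(c['pixels'][50:250,180:400],None,fx=3,fy=3))
p,R,o=pose()
c=ctrl.camera('wrist');pickle.dump((p,R,c),open('w4.pkl','wb'));cv2.imwrite('pics/w4.png',c['pixels'])
row(*park(.005,.17));row(*park(.005,.03))
E
```

```text
turn [-0.003, -0.004, -0.001] shift [-0.1, 0.9, -1.7] | t 4.35 pos [0.5293, -0.0586, 0.1903] q [-0.628, 0.476, 1.515, 0.487, 1.78, -0.924] F [-0.6, -0.1, -1.2] op 0.209
turn [-0.009, -0.005, -0.002] shift [-0.3, 2.4, -5.1] | t 4.45 pos [0.5283, -0.0612, 0.1878] q [-0.633, 0.48, 1.516, 0.485, 1.779, -0.923] F [-0.2, 0.4, -0.3] op 0.206
turn [-0.009, -0.005, -0.002] shift [139.7, 2.2, -4.4] | t 4.45 pos [0.5283, -0.0612, 0.1878] q [-0.633, 0.48, 1.516, 0.485, 1.779, -0.923] F [-0.2, 0.4, -0.3] op 0.206
```

View pics/s4.png

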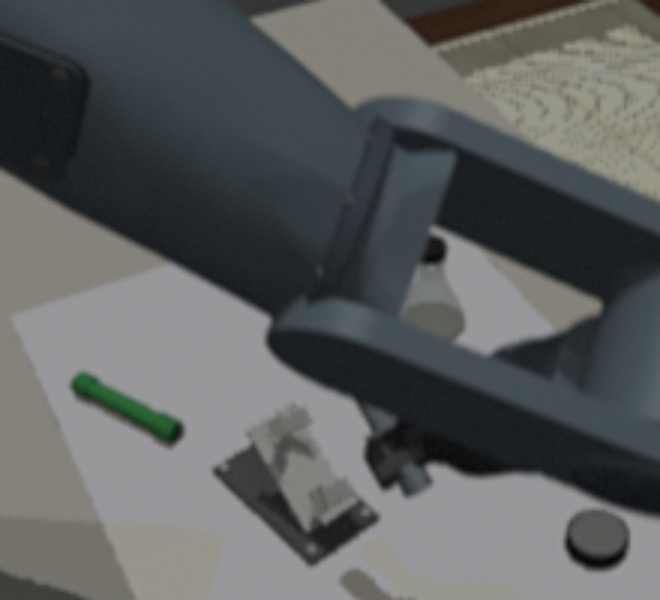

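View pics/w4.png

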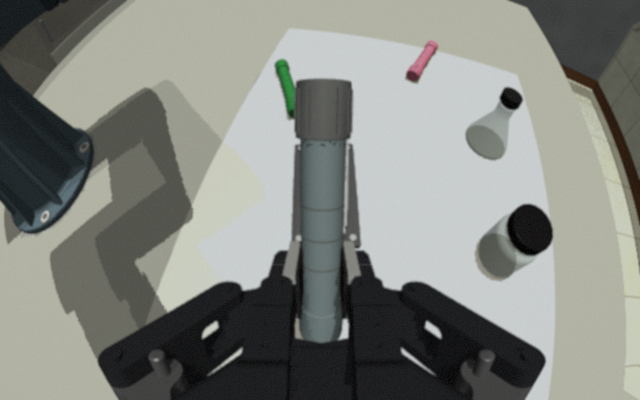

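The side view shows the tube tilted above the rest. In the wrist view the tube lines up with the rest, whose base plate shows on both sides with its top corners at about (298,147) and (351,147). I check this against the estimate.

```bash
python3 - <<'E'
from h import *
p,R,c=pickle.load(open('w4.pkl','rb'))
RP=[.49644,.07741,.24358]
print(wproj(c,p,R,tf(RP,[[-.04,.075,.004],[.04,.075,.004],[-.04,0,.004],[.04,0,.004]])).round(1))
im=c['pixels'][130:260,270:380];cv2.imwrite('pics/w4c.png',np.clip(cv2.resize(im,None,fx=6,fy=6,interpolation=cv2.INTER_CUBIC)*1.3,0,255).astype('uint8')[:600])
E
```

```text
[[293.6 146.4]
 [351.3 145.7]
 [291.4 193.1]
 [355.  192.3]]
```

View pics/w4c.png

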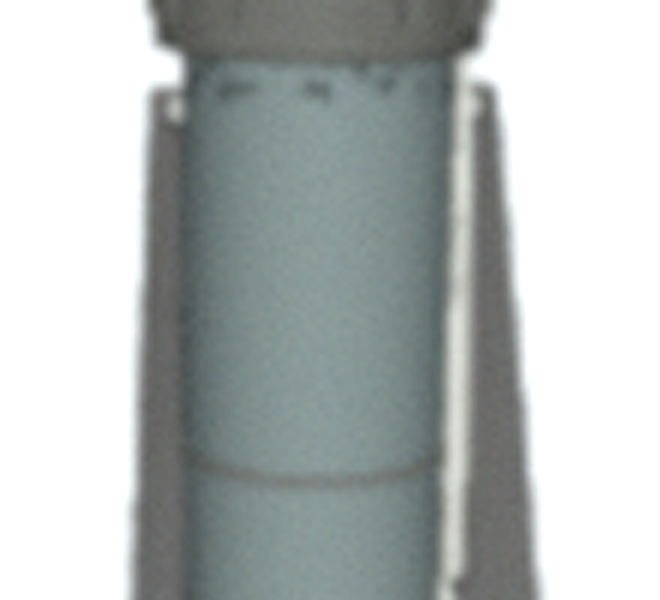

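Call:
{"op": "servo_tool", "data": {
  "targets": [
    [-0.009, -0.005, -0.002, 20, 2.2, -4.4, -1],
    [-0.009, -0.005, -0.002, 45, 2.2, -4.4, -1],
    [-0.009, -0.005, -0.002, 70, 2.2, -4.4, -1],
    [-0.009, -0.005, -0.002, 95, 2.2, -4.4, -1],
    [-0.009, -0.005, -0.002, 115, 2.2, -4.4, -1],
    [-0.009, -0.005, -0.002, 130, 2.2, -4.4, -1],
    [-0.009, -0.005, -0.002, 139.7, 2.2, -4.4, -1],
    [-0.009, -0.005, -0.002, 139.7, 2.2, -4.4, -1]
  ]
}}

```text
time_s: 5.45
eef_pos: [0.5058, 0.0392, 0.0923]
eef_rot: [0.301, 0.569, 0.728, -0.236]
wrist_force: [-0.1, 0.1, -0.3]
opening: 0.21
```

```bash
python3 - <<'E'
from h import *
row(*park(.005,.0))
for n,s in (('side',(slice(120,260),slice(220,400))),('top',(slice(160,270),slice(220,340)))):
    c=ctrl.camera(n);cv2.imwrite(f'pics/{n}5.png',np.clip(cv2.resize(c['pixels'][s],None,fx=4,fy=4,interpolation=cv2.INTER_CUBIC)*1.5,0,255).astype('uint8'))
row(*park(.005,.0))
E
```

```text
turn [0.0, -0.0, 0.001] shift [29.5, 0.1, 0.1] | t 5.45 pos [0.5058, 0.0392, 0.0923] q [-0.512, 0.516, 1.698, 0.541, 1.535, -0.948] F [-0.1, 0.1, -0.3] op 0.21
turn [0.0, 0.001, -0.001] shift [30.7, -0.4, -0.3] | t 5.55 pos [0.5065, 0.0382, 0.0929] q [-0.513, 0.515, 1.697, 0.541, 1.536, -0.948] F [-0.8, 0.3, -0.6] op 0.208
```

View pics/side5.png

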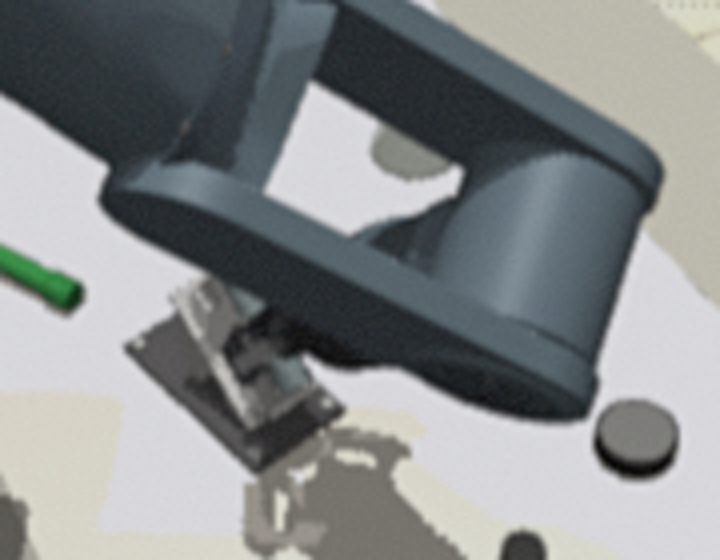

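View pics/top5.png

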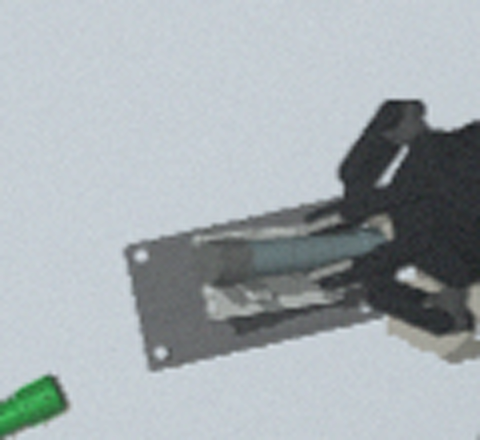

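The tube lies over the rest's axis in both views. I go on down slowly and watch the force.

Call:
{"op": "servo_tool", "data": {
  "targets": [
    [0, 0, 0, 5, 0, 0, -1],
    [0, 0, 0, 10, 0, 0, -1],
    [0, 0, 0, 14, 0, 0, -1],
    [0, 0, 0, 18, 0, 0, -1],
    [0, 0, 0, 21, 0, 0, -1],
    [0, 0, 0, 24, 0, 0, -1],
    [0, 0, 0, 27, 0, 0, -1],
    [0, 0, 0, 27, 0, 0, -1]
  ]
}}

```text
time_s: 6.55
eef_pos: [0.5023, 0.0566, 0.0739]
eef_rot: [0.302, 0.569, 0.727, -0.236]
wrist_force: [0.8, -0.7, -0.5]
opening: 0.209
```

```bash
python3 - <<'E'
from h import *
row(*park(.005,.0))
p,R,o=pose()
c=ctrl.camera('wrist');cv2.imwrite('pics/w6.png',c['pixels'])
E
```

```text
turn [0.001, 0.001, -0.001] shift [3.8, -0.7, -0.3] | t 6.55 pos [0.5023, 0.0566, 0.0739] q [-0.488, 0.532, 1.722, 0.556, 1.488, -0.954] F [0.8, -0.7, -0.5] op 0.209
```

View pics/w6.png

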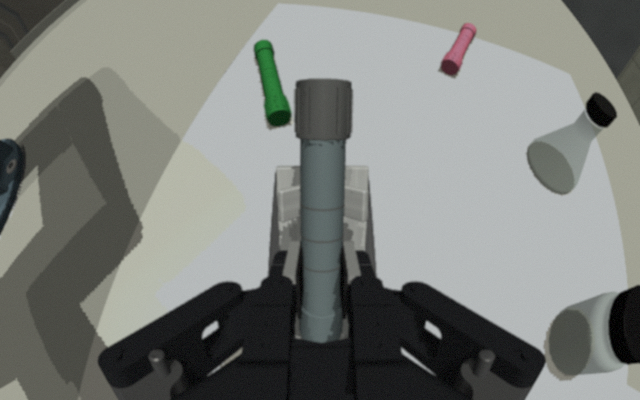

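The board's top edge runs from (277,167) to (368,167), centred on the tube at x≈323. There is no contact yet, so I continue down in small steps.

Call:
{"op": "servo_tool", "data": {
  "targets": [
    [0, 0, 0, 1, 0, 0, -1],
    [0, 0, 0, 2, 0, 0, -1],
    [0, 0, 0, 3, 0, 0, -1],
    [0, 0, 0, 4, 0, 0, -1],
    [0, 0, 0, 4.5, 0, 0, -1],
    [0, 0, 0, 5, 0, 0, -1],
    [0, 0, 0, 5, 0, 0, -1],
    [0, 0, 0, 5, 0, 0, -1]
  ]
}}

```text
time_s: 7.6
eef_pos: [0.5029, 0.0575, 0.0728]
eef_rot: [0.304, 0.569, 0.727, -0.235]
wrist_force: [-3.2, -14.8, 18.5]
opening: 0.206
```

```bash
python3 - <<'E'
from h import *
row(*park(.005,.0));p,R,o=pose();print('F tool',R.T@np.array(o['wrist_force']))
E
```

```text
turn [0.003, 0.004, -0.003] shift [2.6, -1.5, -0.6] | t 7.6 pos [0.5029, 0.0575, 0.0728] q [-0.486, 0.533, 1.723, 0.557, 1.484, -0.956] F [-3.2, -14.8, 18.5] op 0.206
F tool [-22.73388133  -6.56714513  -3.45750649]
```

Call:
{"op": "servo_tool", "data": {
  "targets": [
    [0, 0, 0, 0, 0, 0, -1],
    [0, 0, 0, 0, 0, 0.5, -1],
    [0, 0, 0, 0, 0, 1, -1],
    [0, 0, 0, 0, 0, 2, -1],
    [0, 0, 0, 0, 0, 3, -1],
    [0, 0, 0, 0, 0, 4, -1],
    [0, 0, 0, 0, 0, 4, -1],
    [0, 0, 0, 0, 0, 4, -1]
  ]
}}

```text
time_s: 8.6
eef_pos: [0.5035, 0.0554, 0.071]
eef_rot: [0.303, 0.569, 0.727, -0.234]
wrist_force: [-1.0, -1.6, 9.8]
opening: 0.206
```

```bash
python3 - <<'E'
from h import *
row(*park(.00,.0));p,R,o=pose();print('F tool',R.T@np.array(o['wrist_force']))
c=ctrl.camera('wrist');cv2.imwrite('pics/w7.png',c['pixels'])
c=ctrl.camera('top');cv2.imwrite('pics/top7.png',np.clip(cv2.resize(c['pixels'][190:260,240:340],None,fx=7,fy=7,interpolation=cv2.INTER_CUBIC)*1.5,0,255).astype('uint8'))
E
```

```text
turn [0.004, 0.002, -0.002] shift [2.9, -1.5, 1.5] | t 8.6 pos [0.5035, 0.0554, 0.071] q [-0.49, 0.539, 1.719, 0.556, 1.485, -0.961] F [-1.0, -1.6, 9.8] op 0.206
F tool [-7.84131506 -1.34026691 -5.9883452 ]
```

View pics/w7.png

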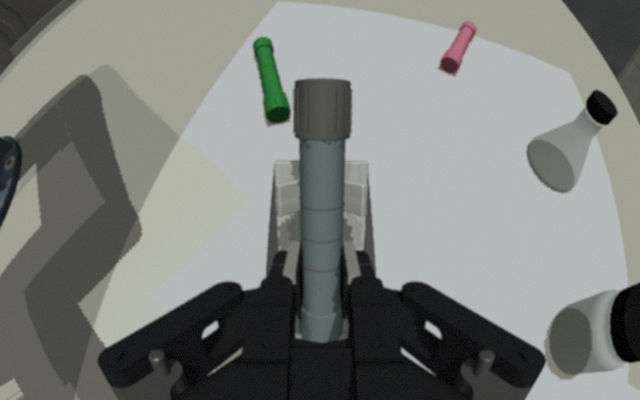

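View pics/top7.png

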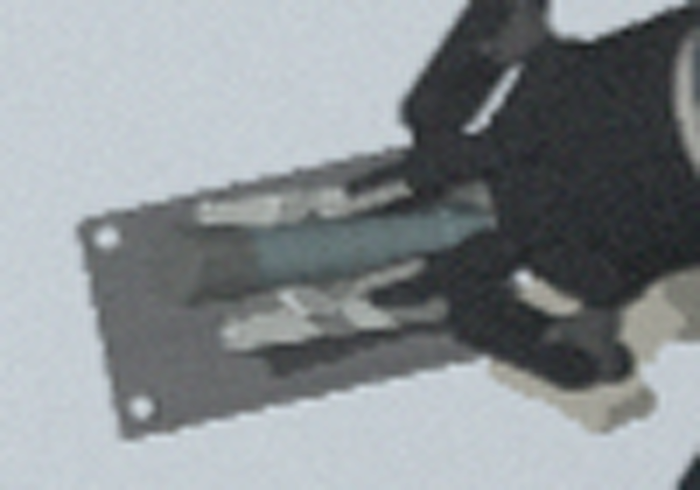

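Call:
{"op": "servo_tool", "data": {
  "targets": [
    [0, 0, 0, 0, 0, 1, -1],
    [0, 0, 0, 0, 0, 2, -1],
    [0, 0, 0, 0, 0, 3, -1],
    [0, 0, 0, 0, 0, 4, -1],
    [0, 0, 0, 0, 0, 5, -1],
    [0, 0, 0, 0, 0, 5, -1],
    [0, 0, 0, 0, 0, 5, -1],
    [0, 0, 0, 0, 0, 5, -1]
  ]
}}

```text
time_s: 9.7
eef_pos: [0.5041, 0.0525, 0.0681]
eef_rot: [0.303, 0.569, 0.728, -0.234]
wrist_force: [-1.8, -1.2, 8.3]
opening: 0.205
```

```bash
python3 - <<'E'
from h import *
row(*park(.00,.0));p,R,o=pose();print('F tool',R.T@np.array(o['wrist_force']))
E
```

```text
turn [0.005, -0.0, -0.002] shift [2.9, -1.5, -2.6] | t 9.7 pos [0.5041, 0.0525, 0.0681] q [-0.494, 0.548, 1.714, 0.555, 1.486, -0.966] F [-1.8, -1.2, 8.3] op 0.205
F tool [-6.41210405 -1.98988067 -5.32715586]
```

Call:
{"op": "servo_tool", "data": {
  "targets": [
    [0, 0, 0, 0, 0, 1, -1],
    [0, 0, 0, 0, 0, 2, -1],
    [0, 0, 0, 0, 0, 3, -1],
    [0, 0, 0, 0, 0, 4, -1],
    [0, 0, 0, 0, 0, 4, -1],
    [0, 0, 0, 0, 0, 4, -1],
    [0, 0, 0, 0, 0, 4, -1],
    [0, 0, 0, 0, 0, 4, -1]
  ]
}}

```text
time_s: 10.7
eef_pos: [0.5043, 0.0519, 0.0674]
eef_rot: [0.301, 0.569, 0.729, -0.232]
wrist_force: [-2.8, 3.6, 16.9]
opening: 0.204
```

```bash
python3 - <<'E'
from h import *
row(*park(.00,.0));p,R,o=pose();print('F tool',R.T@np.array(o['wrist_force']))
c=ctrl.camera('wrist');cv2.imwrite('pics/w8.png',c['pixels'])
c=ctrl.camera('side');cv2.imwrite('pics/side8.png',np.clip(cv2.resize(c['pixels'][170:250,240:340],None,fx=7,fy=7,interpolation=cv2.INTER_CUBIC)*1.5,0,255).astype('uint8'))
E
```

```text
turn [0.006, -0.007, -0.0] shift [2.9, -1.4, -3.4] | t 10.7 pos [0.5043, 0.0519, 0.0674] q [-0.496, 0.554, 1.71, 0.556, 1.491, -0.97] F [-2.8, 3.6, 16.9] op 0.204
F tool [ -8.89528368  -1.72930241 -14.99553276]
```

View pics/w8.png

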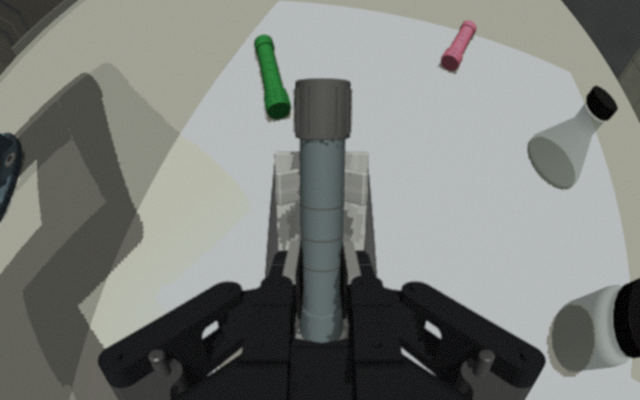

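View pics/side8.png

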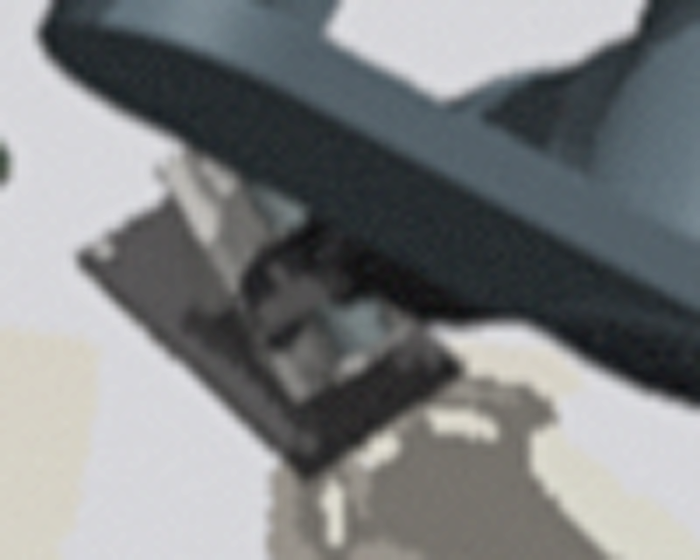

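Force along the slope jumped to 15 N while the tube moved only 0.8 mm, so the foot is at the stop. I open now and then retreat along the normal.

Call:
{"op": "servo_tool", "data": {
  "targets": [
    [0, 0, 0, 0, 0, 0, -1],
    [0, 0, 0, 0, 0, 0, -0.6],
    [0, 0, 0, 0, 0, 0, -0.4],
    [0, 0, 0, 0, 0, 0, -0.1],
    [0, 0, 0, 0, 0, 0, 0.2],
    [0, 0, 0, 0, 0, 0, 0.5],
    [0, 0, 0, 0, 0, 0, 0.5],
    [0, 0, 0, 0, 0, 0, 0.5]
  ]
}}

```text
time_s: 11.8
eef_pos: [0.5043, 0.0519, 0.0674]
eef_rot: [0.301, 0.569, 0.729, -0.232]
wrist_force: [0.4, 0.1, -0.3]
opening: 0.752
```

```bash
python3 - <<'E'
from h import *
row(*park(.00,.0));p,R,o=pose();print('F tool',R.T@np.array(o['wrist_force']))
c=ctrl.camera('wrist');cv2.imwrite('pics/w9.png',c['pixels']);pickle.dump((p,R,c),open('w9.pkl','wb'))
E
```

```text
turn [0.006, -0.007, -0.0] shift [2.9, -1.4, -3.4] | t 11.8 pos [0.5043, 0.0519, 0.0674] q [-0.496, 0.554, 1.71, 0.556, 1.49, -0.97] F [0.4, 0.1, -0.3] op 0.752
F tool [0.21807208 0.38475504 0.16019614]
```

View pics/w9.png

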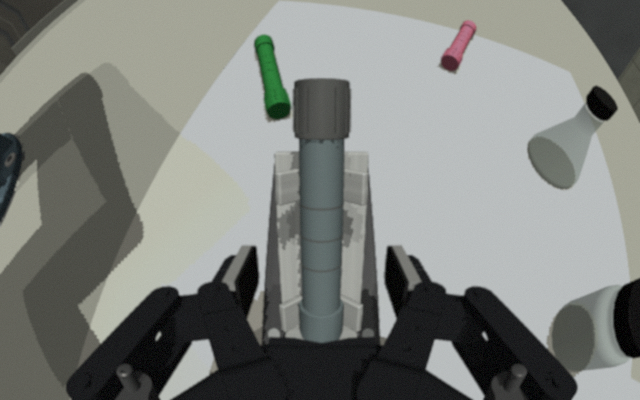

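The tube lies in both V saddles with the fingers clear of it on both sides (about 240–258 and 388–405 px). I fit a kinematic model from the logged states so I can check the axial regrasp is reachable.

```bash
cat > kin.py <<'E'
from h import *
from scipy.spatial.transform import Rotation as Rn
def Q(w,x,y,z): return Rn.from_quat([x,y,z,w]).as_matrix()
DATA=[([.911,.181,1.608,0,1.354,-.206],[.2518,.5165,.2306],Q(.6887,.1585,.6892,-.1596)),
([.215,.4,1.592,-.001,1.156,-.531],[.5647,.2433,.11],Q(.647,.282,.649,-.285)),
([.221,.558,1.615,-.003,.968,-.523],[.5674,.2476,.0042],Q(.649,.283,.647,-.284)),
([-.628,.476,1.515,.487,1.78,-.924],[.5293,-.0586,.1903],Q(.299,.57,.728,-.235)),
([-.512,.516,1.698,.541,1.535,-.948],[.5058,.0392,.0923],Q(.301,.569,.728,-.236)),
([-.488,.532,1.722,.556,1.488,-.954],[.5023,.0566,.0739],Q(.302,.569,.727,-.236)),
([-.494,.548,1.714,.555,1.486,-.966],[.5041,.0525,.0681],Q(.303,.569,.728,-.234)),
([-.496,.554,1.71,.556,1.49,-.97],[.5043,.0519,.0674],Q(.301,.569,.729,-.232))]
rz=lambda a:Rn.from_euler('z',a).as_matrix(); ry=lambda a:Rn.from_euler('y',a).as_matrix()
def fk(q,m,s4,s6):
    h,off,L1,e1,L2,e2,L3,c=m[:8]
    A=rz(q[0]);B=A@ry(q[1]);C=A@ry(q[1]+q[2])@rz(s4*q[3]);W=C@ry(q[4]);T=W@rz(s6*q[5]+c)
    p=A@[0,off,h]+B@[e1,0,L1]+A@ry(q[1]+q[2])@[e2,0,L2]+W@[0,0,L3]
    # tool x = T z ; tool y = T y ; tool z = -T x
    return p,np.c_[T[:,2],T[:,1],-T[:,0]]
def res(m,s4,s6):
    out=[]
    for q,p,R in DATA:
        P,RR=fk(q,m,s4,s6);out+=list((P-p)*5)+list((RR-R).ravel())
    return np.array(out)
if __name__=='__main__':
    best=None
    for s4 in (1,-1):
        for s6 in (1,-1):
            for c0 in (0,1.57,3.14,-1.57):
                r=least_squares(res,[.3,.1175,.4,0,.35,0,.3,c0],args=(s4,s6))
                if best is None or r.cost<best[0]: best=(r.cost,r.x,s4,s6)
    print(best,np.abs(res(*best[1:])).max()); pickle.dump(best,open('kin.pkl','wb'))
E
python3 kin.py
```

```text
(np.float64(1.653028201774867e-05), array([ 3.13990501e-01,  1.17667126e-01,  4.38556125e-01, -7.37234943e-04,
        5.15564738e-01,  8.60530311e-02,  3.19168299e-01,  1.57098704e+00]), 1, 1) 0.0017737438238001318
```

```bash
cat >> kin.py <<'E'
_,M,S4,S6=pickle.load(open('kin.pkl','rb'))
LO=np.array([-2.99,-.89,.3,-1.14,0,-3.12]);HI=np.array([2.99,2.07,2.58,4.28,2.63,3.12])
def ik(P,R,q0=None,n=40):
    rng=np.random.default_rng(0);best=None
    for i in range(n):
        s=np.array(q0) if (i==0 and q0 is not None) else rng.uniform(LO,HI)
        f=lambda q:np.concatenate([(fk(q,M,S4,S6)[0]-P)*5,(fk(q,M,S4,S6)[1]-R).ravel()])
        r=least_squares(f,np.clip(s,LO+.001,HI-.001),bounds=(LO,HI))
        if r.cost<1e-6:
            d=0 if q0 is None else np.abs(r.x-q0).max()
            if best is None or d<best[0]: best=(d,r.x)
    return best
SEATM=np.array([.5043,.0519,.0674])+.0085*N45+.020*D45
def capP(along,s,tilt=0,off=0):
    # TCP at 'along' m from foot on axis; tool x = -D45 tilted by 'tilt' toward -Z... ; z = s*N45
    x=-D45*np.cos(tilt)-N45*np.sin(tilt)
    R=frame(x,s*(N45*np.cos(tilt)-D45*np.sin(tilt)));return SEATM+(along-.065)*D45-off*x,R
E
python3 - <<'E'
from kin import *
print('seat',SEATM)
q0=ctrl.get_obs()['q']
for s in (1,-1):
  for tilt in (0,.2,.4,.6,.785):
    for off in (.15,0):
        b=ik(*capP(.102,s,tilt,off),q0); print(s,tilt,off,None if b is None else b[1].round(2))
for zz in ([0,-1,0],[0,1,0]):
    for h in (.2,.11): 
        b=ik(HOLE+[0,0,h-.06],frame([0,0,-1],zz),q0);print(zz,h,None if b is None else b[1].round(2))
E
```

```text
seat [0.50233864 0.05979165 0.08755254]
1 0 0.15 [ 0.57  0.31  1.68 -0.74  1.49  0.52]
1 0 0 [ 0.38  0.39  1.83 -0.84  1.21  0.57]
1 0.2 0.15 [ 0.44  0.17  1.72 -0.58  1.42  0.34]
1 0.2 0 [ 0.29  0.29  1.86 -0.66  1.12  0.38]
1 0.4 0.15 [ 0.29  0.06  1.74 -0.39  1.37  0.13]
1 0.4 0 [ 0.17  0.21  1.88 -0.44  1.06  0.15]
1 0.6 0.15 [ 0.11 -0.    1.75 -0.19  1.37 -0.1 ]
1 0.6 0 [ 0.05  0.17  1.89 -0.21  1.05 -0.09]
1 0.785 0.15 [-0.07 -0.01  1.75 -0.    1.41 -0.31]
1 0.785 0 [-0.07  0.17  1.88 -0.    1.09 -0.31]
-1 0 0.15 [ 0.57  0.31  1.68 -0.74  1.49 -2.62]
-1 0 0 [ 0.38  0.39  1.83 -0.84  1.21 -2.57]
-1 0.2 0.15 [ 0.44  0.17  1.72 -0.58  1.42 -2.8 ]
-1 0.2 0 [ 0.29  0.29  1.86 -0.66  1.12 -2.76]
-1 0.4 0.15 [ 0.29  0.06  1.74 -0.39  1.37 -3.01]
-1 0.4 0 [ 0.17  0.21  1.88 -0.44  1.06 -2.99]
-1 0.6 0.15 [ 0.11 -0.    1.75 -0.19  1.37  3.04]
-1 0.6 0 [ 0.05  0.17  1.89 -0.21  1.05  3.05]
-1 0.785 0.15 [-0.07 -0.01  1.75 -0.    1.41  2.83]
-1 0.785 0 [-0.07  0.17  1.88 -0.    1.09  2.83]
[0, -1, 0] 0.2 [-0.63  0.27  1.57  0.    1.31 -0.63]
[0, -1, 0] 0.11 [-0.63  0.37  1.63  0.    1.14 -0.63]
[0, 1, 0] 0.2 [-0.63  0.27  1.57  0.    1.31  2.51]
[0, 1, 0] 0.11 [-0.63  0.37  1.63  0.    1.14  2.51]
```

The axial regrasp (tool along the tube axis, from the cap end) is reachable with margin. I retreat and swing round.

Call:
{"op": "servo_tool", "data": {
  "targets": [
    [0, 0, 0, -40, 0, 0, 0.5],
    [0, 0, 0, -90, 0, 0, 0.5],
    [0, 0, 0, -140, 0, 0, 0.5],
    [0, -0.15, 0, -165, 0, -30, 0.5],
    [0, -0.32, 0, -165, 0, -75, 0.5],
    [0, -0.5, 0, -155, 0, -110, 0.5],
    [0, -0.66, 0, -140, 0, -140, 0.5],
    [0, -0.83, 0, -120, 0, -165, 0.5]
  ]
}}

```text
time_s: 12.85
eef_pos: [0.4963, 0.0818, 0.2714]
eef_rot: [0.572, 0.428, 0.543, -0.442]
wrist_force: [-0.1, 0.0, -0.6]
opening: 0.75
```

```bash
python3 - <<'E'
from kin import *
row(*capP(.102,1,0,.15))
for n,s in (('side',(slice(140,250),slice(220,360))),('top',(slice(180,270),slice(220,340)))):
    c=ctrl.camera(n);cv2.imwrite(f'pics/{n}10.png',np.clip(cv2.resize(c['pixels'][s],None,fx=5,fy=5,interpolation=cv2.INTER_CUBIC)*1.5,0,255).astype('uint8'))
row(*capP(.102,1,0,.15))
E
```

```text
turn [-0.001, -0.742, -0.01] shift [46.8, 0.4, -111.6] | t 12.85 pos [0.4963, 0.0818, 0.2714] q [-0.048, -0.025, 1.746, -0.04, 1.399, -0.287] F [-0.1, 0.0, -0.6] op 0.75
turn [0.011, -0.746, -0.014] shift [47.0, 2.1, -104.6] | t 12.95 pos [0.4942, 0.0882, 0.2709] q [-0.037, -0.026, 1.748, -0.036, 1.401, -0.29] F [-0.3, -0.7, -0.1] op 0.748
```

View pics/side10.png

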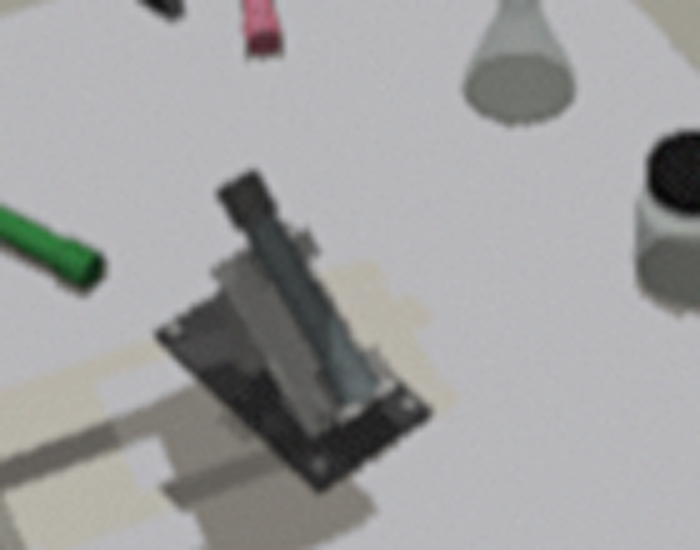

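View pics/top10.png

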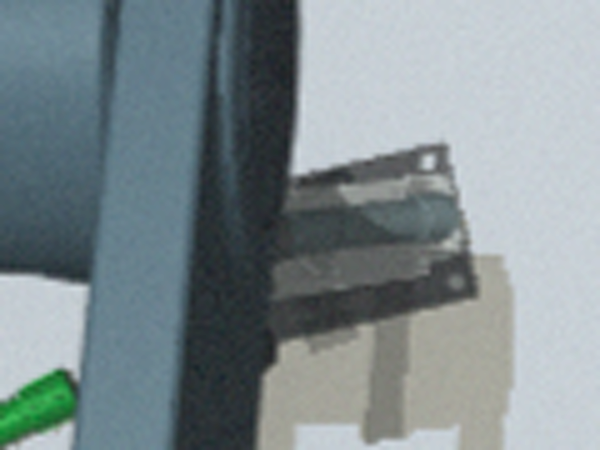

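The side view shows the tube parked, cap uphill at crop (243,190) and foot at the lip at (358,405). I go on to the axial pre-approach.

Call:
{"op": "servo_tool", "data": {
  "targets": [
    [0.001, -0.1, 0, 6, 0.3, -20, 0.5],
    [0.003, -0.2, 0, 12, 0.6, -40, 0.6],
    [0.005, -0.31, -0.01, 20, 1, -60, 0.6],
    [0.007, -0.42, -0.01, 28, 1.4, -78, 0.6],
    [0.009, -0.53, -0.01, 36, 1.8, -92, 0.6],
    [0.011, -0.64, -0.014, 42, 2.1, -100, 0.6],
    [0.011, -0.746, -0.014, 47, 2.1, -104.6, 0.6],
    [0.011, -0.746, -0.014, 47, 2.1, -104.6, 0.6]
  ]
}}

```text
time_s: 13.95
eef_pos: [0.4692, 0.1883, 0.2173]
eef_rot: [0.728, 0.233, 0.303, -0.57]
wrist_force: [-0.5, -0.2, 0.8]
opening: 0.8
```

```bash
python3 - <<'E'
from kin import *
print('cap end, foot pred side',proj('side',[SEATM+.065*D45,SEATM-.065*D45]))
row(*capP(.102,1,0,.0))
p,R,o=pose()
c=ctrl.camera('wrist');cv2.imwrite('pics/w11.png',c['pixels']);pickle.dump((p,R,c),open('w11.pkl','wb'))
print('pred wrist',wproj(c,p,R,[SEATM+.065*D45,SEATM+.04*D45,SEATM-.065*D45]))
row(*capP(.102,1,0,.0))
E
```

```text
cap end, foot pred side [[267.52252867 175.90109494]
 [292.74444833 219.38035851]]
turn [0.005, 0.001, 0.004] shift [148.5, 1.7, 2.0] | t 13.95 pos [0.4692, 0.1883, 0.2173] q [0.572, 0.314, 1.677, -0.735, 1.494, 0.516] F [-0.5, -0.2, 0.8] op 0.8
pred wrist [[322.32692757 195.41525208]
 [322.35635435 188.27570386]
 [322.43876824 167.76027927]]
turn [0.003, -0.001, 0.002] shift [149.1, 0.9, 1.0] | t 14.0 pos [0.47, 0.188, 0.2185] q [0.57, 0.311, 1.676, -0.735, 1.494, 0.515] F [0.1, -0.4, 0.4] op 0.802
```

View pics/w11.png

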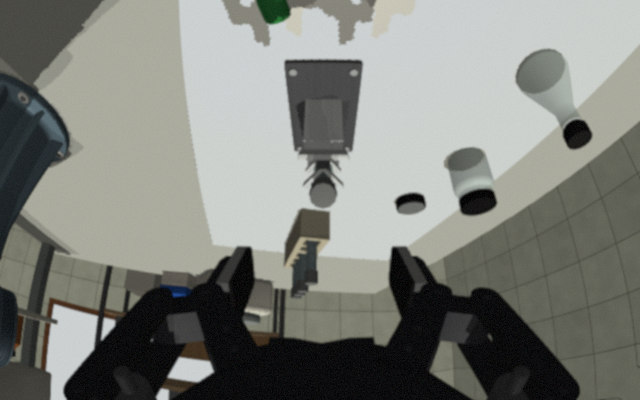

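The cap end disc is at (323,194) against a predicted (322,195). I advance along the axis.

Call:
{"op": "servo_tool", "data": {
  "targets": [
    [0.003, 0, 0.002, 25, 0.9, 1, 0.6],
    [0.003, 0, 0.002, 50, 0.9, 1, 0.6],
    [0.003, 0, 0.002, 75, 0.9, 1, 0.6],
    [0.003, 0, 0.002, 100, 0.9, 1, 0.6],
    [0.003, 0, 0.002, 120, 0.9, 1, 0.6],
    [0.003, 0, 0.002, 137, 0.9, 1, 0.6],
    [0.003, 0, 0.002, 149, 0.9, 1, 0.6],
    [0.003, 0, 0.002, 149, 0.9, 1, 0.6]
  ]
}}

```text
time_s: 15.0
eef_pos: [0.4959, 0.0845, 0.1135]
eef_rot: [0.727, 0.236, 0.302, -0.57]
wrist_force: [-0.6, 1.0, -0.1]
opening: 0.8
```

```bash
python3 - <<'E'
from kin import *
row(*capP(.102,1,0,.0))
p,R,o=pose()
c=ctrl.camera('wrist');cv2.imwrite('pics/w12.png',c['pixels']);pickle.dump((p,R,c),open('w12.pkl','wb'))
print('pred wrist',wproj(c,p,R,[SEATM+.065*D45,SEATM+.04*D45]))
row(*capP(.102,1,0,.0))
E
```

```text
turn [-0.001, -0.001, 0.002] shift [-0.6, 0.3, -0.3] | t 15.0 pos [0.4959, 0.0845, 0.1135] q [0.38, 0.388, 1.834, -0.844, 1.212, 0.57] F [-0.6, 1.0, -0.1] op 0.8
pred wrist [[320.01245357 284.97808239]
 [320.33206997 258.49789776]]
turn [-0.001, -0.001, 0.001] shift [0.0, -0.1, -0.3] | t 15.05 pos [0.4962, 0.085, 0.1139] q [0.381, 0.387, 1.834, -0.844, 1.212, 0.57] F [-0.4, 0.7, 0.2] op 0.802
```

View pics/w12.png

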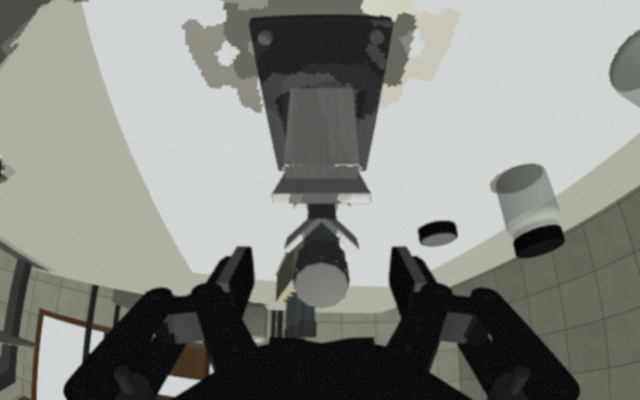

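The cap disc at (321,285) sits centred between the pads as predicted. I close.

Call:
{"op": "servo_tool", "data": {
  "targets": [
    [0, 0, 0, 0, 0, 0, 0.2],
    [0, 0, 0, 0, 0, 0, -0.2],
    [0, 0, 0, 0, 0, 0, -1],
    [0, 0, 0, 0, 0, 0, -1],
    [0, 0, 0, 0, 0, 0, -1],
    [0, 0, 0, 0, 0, 0, -1],
    [0, 0, 0, 0, 0, 0, -1],
    [0, 0, 0, 0, 0, 0, -1]
  ]
}}

```text
time_s: 16.05
eef_pos: [0.4961, 0.0855, 0.1144]
eef_rot: [0.727, 0.236, 0.302, -0.569]
wrist_force: [-2.8, 3.0, 5.9]
opening: 0.264
```

```bash
python3 - <<'E'
from kin import *
row(*capP(.102,1,0,.0))
p,R,o=pose();print('Ftool',R.T@np.array(o['wrist_force']))
c=ctrl.camera('wrist');cv2.imwrite('pics/w13.png',c['pixels']);pickle.dump((p,R,c),open('w13.pkl','wb'))
q=o['q']
for P in (HOLE+[0,0,.062+.02+.102-.0],HOLE+[0,0,-.05+.102]):
    b=ik(P,frame([0,0,-1],[0,-1,0]),q);print(P,b)
E
```

```text
turn [-0.001, -0.001, 0.001] shift [0.7, -0.2, -0.3] | t 16.05 pos [0.4961, 0.0855, 0.1144] q [0.381, 0.387, 1.833, -0.844, 1.213, 0.57] F [-2.8, 3.0, 5.9] op 0.264
Ftool [-6.69513491 -2.00771296  1.62834036]
[ 0.5468 -0.2517  0.244 ] (np.float64(1.1982817876641123), array([-6.28141896e-01,  2.29174608e-01,  1.52389042e+00, -1.02589736e-10,
        1.38852763e+00, -6.28332606e-01]))
[ 0.5468 -0.2517  0.112 ] (np.float64(1.1982817871739575), array([-6.28141896e-01,  3.67833362e-01,  1.63103399e+00, -6.20798115e-10,
        1.14272530e+00, -6.28332606e-01]))
```

View pics/w13.png

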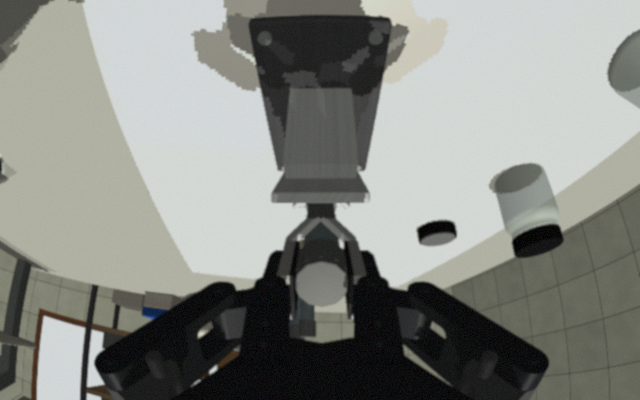

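Gripped. I lift square to the slope, out of the saddles.

Call:
{"op": "servo_tool", "data": {
  "targets": [
    [0, 0, 0, -1, 0, 3, -1],
    [0, 0, 0, -2, 0, 10, -1],
    [0, 0, 0, -3, 0, 20, -1],
    [0, 0, 0, -5, 0, 35, -1],
    [0, 0, 0, -10, 0, 55, -1],
    [0, 0, 0, -20, 0, 75, -1],
    [0, 0, 0, -35, 0, 95, -1],
    [0, 0, 0, -50, 0, 110, -1]
  ]
}}

```text
time_s: 17.1
eef_pos: [0.5065, 0.0434, 0.2293]
eef_rot: [0.727, 0.237, 0.301, -0.57]
wrist_force: [-0.3, -0.1, -0.4]
opening: 0.263
```

```bash
python3 - <<'E'
from kin import *
rackz=-np.array([-np.sin(-.0122),np.cos(-.0122),0])
row([.5468,-.2517,.29],frame([0,0,-1],rackz))
p,R,o=pose()
c=ctrl.camera('wrist');cv2.imwrite('pics/w14.png',c['pixels'])
c=ctrl.camera('side');cv2.imwrite('pics/s14.png',cv2.resize(c['pixels'][80:260,200:420],None,fx=3,fy=3))
row([.5468,-.2517,.29],frame([0,0,-1],rackz))
for P in ([.5468,-.2517,.29],):
    print(ik(np.array(P),frame([0,0,-1],rackz),o['q']))
E
```

```text
turn [0.24, 0.78, -0.101] shift [166.4, -31.3, 252.5] | t 17.1 pos [0.5065, 0.0434, 0.2293] q [0.298, 0.174, 1.822, -0.818, 1.312, 0.347] F [-0.3, -0.1, -0.4] op 0.263
turn [0.239, 0.78, -0.105] shift [167.6, -32.7, 251.9] | t 17.2 pos [0.5077, 0.0443, 0.2307] q [0.299, 0.173, 1.82, -0.819, 1.311, 0.348] F [0.7, 0.1, -1.1] op 0.257
(np.float64(0.9632066784180746), array([-6.28141896e-01,  1.97596550e-01,  1.46902999e+00, -1.53068574e-11,
        1.47496611e+00, -6.16132607e-01]))
```

View pics/w14.png

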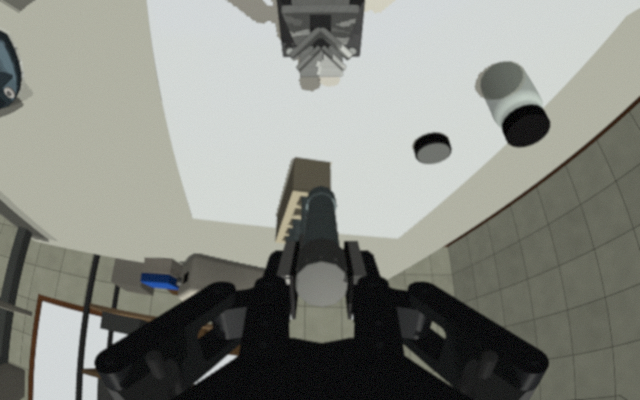

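View pics/s14.png

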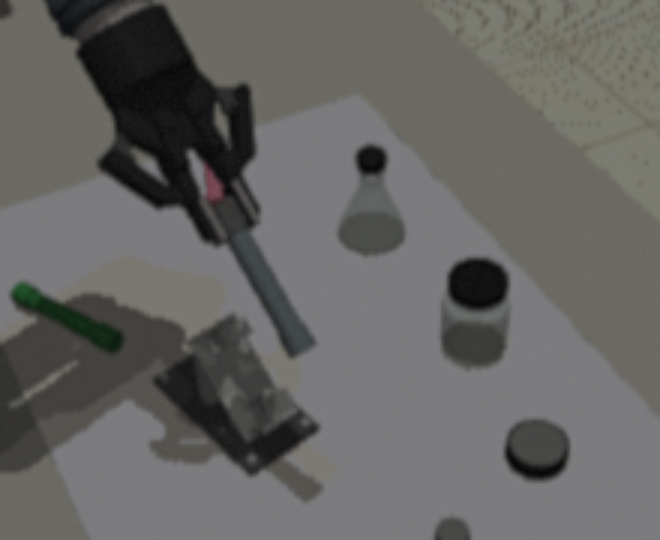

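Call:
{"op": "servo_tool", "data": {
  "targets": [
    [0.02, 0.07, -0.01, 10, -3, 20, -1],
    [0.05, 0.16, -0.02, 28, -6, 48, -1],
    [0.08, 0.27, -0.035, 53, -11, 82, -1],
    [0.115, 0.38, -0.05, 80, -16, 122, -1],
    [0.15, 0.49, -0.067, 106, -21, 162, -1],
    [0.19, 0.62, -0.083, 133, -26, 202, -1],
    [0.22, 0.72, -0.097, 155, -30, 233, -1],
    [0.239, 0.78, -0.105, 167.6, -32.7, 251.9, -1]
  ]
}}

```text
time_s: 18.2
eef_pos: [0.5463, -0.2545, 0.2894]
eef_rot: [0.495, 0.504, 0.497, -0.503]
wrist_force: [0.3, -0.0, -1.3]
opening: 0.262
```

Call:
{"op": "servo_tool", "data": {
  "targets": [
    [0, 0, 0, 0, 0, 0, -1],
    [0, 0, 0, 0, 0, 0, -1],
    [0, 0, 0, 0, 0, 0, -1],
    [0, 0, 0, 0, 0, 0, -1],
    [0, 0, 0, 0, 0, 0, -1],
    [0, 0, 0, 0, 0, 0, -1],
    [0, 0, 0, 0, 0, 0, -1],
    [0, 0, 0, 0, 0, 0, -1]
  ]
}}

```text
time_s: 19.2
eef_pos: [0.5464, -0.2545, 0.2894]
eef_rot: [0.495, 0.505, 0.497, -0.503]
wrist_force: [0.7, -0.7, -0.7]
opening: 0.258
```

```bash
cat >> kin.py <<'E'
RACKZ=-np.array([-np.sin(-.0122),np.cos(-.0122),0])
E
python3 - <<'E'
from kin import *
row([.5468,-.2517,.29],frame([0,0,-1],RACKZ))
p,R,o=pose()
c=ctrl.camera('wrist');cv2.imwrite('pics/w15.png',c['pixels']);pickle.dump((p,R,c),open('w15.pkl','wb'))
print('hole pred',wproj(c,p,R,[HOLE,p+R@[.102,0,0]]))
RP=[.54632,-.29168,-.0122]
print('rack corners pred',wproj(c,p,R,tf(RP,[[-.028,.107,.06],[.028,.107,.06],[-.028,-.107,.06],[.028,-.107,.06]])).round(1).tolist())
for n,s in (('side',(slice(200,380),slice(280,440))),('top',(slice(170,250),slice(370,500)))):
    c=ctrl.camera(n);cv2.imwrite(f'pics/{n}15.png',np.clip(cv2.resize(c['pixels'][s],None,fx=3.3 if n=='side' else 6,fy=3.3 if n=='side' else 6,interpolation=cv2.INTER_CUBIC)*1.4,0,255).astype('uint8'))
E
```

```text
turn [-0.004, -0.003, 0.001] shift [-0.6, 0.4, -2.8] | t 19.2 pos [0.5464, -0.2545, 0.2894] q [-0.634, 0.202, 1.465, 0.002, 1.477, -0.618] F [0.7, -0.7, -0.7] op 0.258
hole pred [[321.27553083 167.95918334]
 [320.50534404 199.57288539]]
rack corners pred [[297.5, 113.2], [344.6, 113.0], [301.5, 273.7], [342.0, 273.6]]
```

View pics/w15.png

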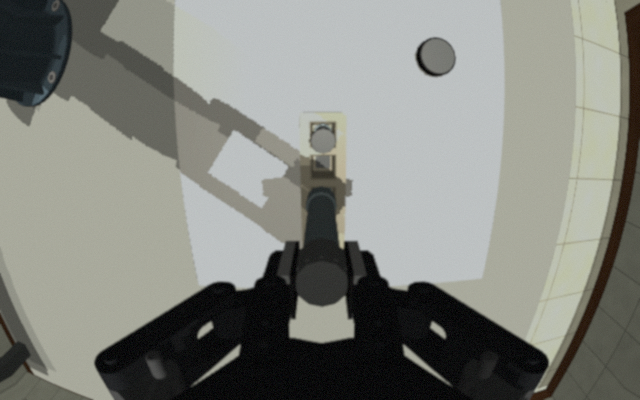

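View pics/side15.png

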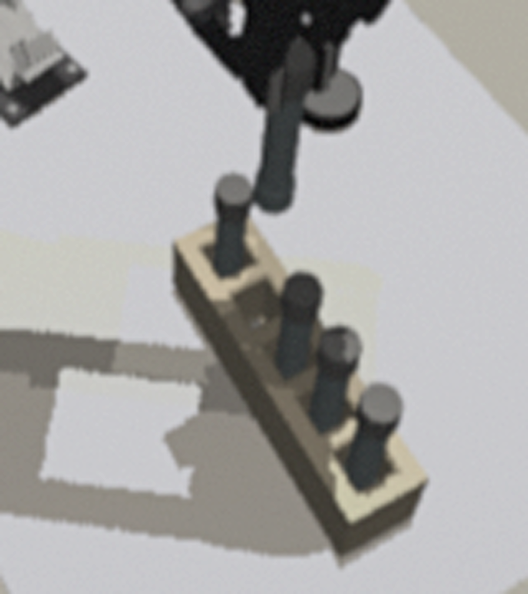

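View pics/top15.png

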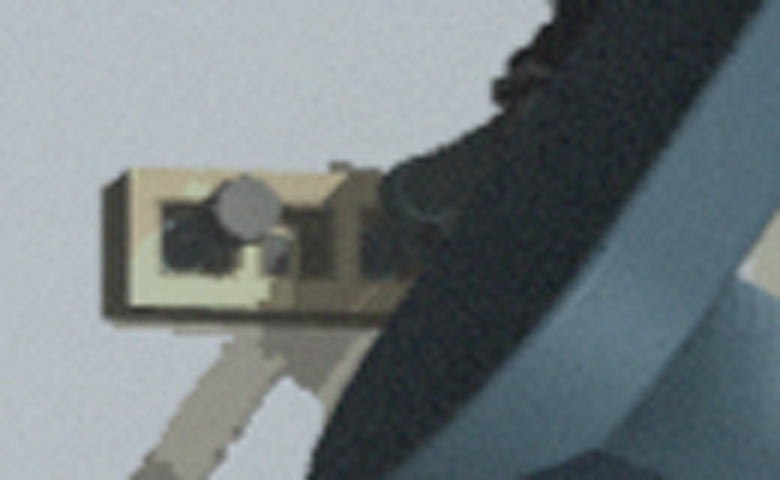

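```bash
python3 - <<'E'
from kin import *
p,R,c=pickle.load(open('w15.pkl','rb'))
im=c['pixels'][100:230,270:380];cv2.imwrite('pics/w15c.png',np.clip(cv2.resize(im,None,fx=5.4,fy=4.6,interpolation=cv2.INTER_CUBIC)*1.3,0,255).astype('uint8')[:598])
f=lambda x,z,y=0:p+R@[x,y,z]
print('foot far edge,ctr,near',wproj(c,p,R,[f(.102,-.012),f(.102,0),f(.082,-.012),f(.102,0,-.012),f(.102,0,.012)]).round(1).tolist())
print('cap',wproj(c,p,R,[f(-.028,-.012),f(-.028,0),f(-.028,.012),f(-.028,0,-.012),f(-.028,0,.012)]).round(1).tolist())
RP=[.54632,-.29168,-.0122]
for i in (.08,.04): print('hole',i,wproj(c,p,R,tf(RP,[[sx*.014,i+sy*.014,.06] for sx,sy in ((-1,1),(1,1),(1,-1),(-1,-1))])).round(1).tolist())
print('stored top',wproj(c,p,R,tf(RP,[[0,.08,.14]])))
E
```

```text
foot far edge,ctr,near [[320.5, 185.5], [320.5, 199.6], [320.4, 191.9], [306.0, 199.6], [335.0, 199.6]]
cap [[319.5, 261.2], [319.6, 285.3], [319.6, 307.2], [292.1, 285.0], [347.1, 285.1]]
hole 0.08 [[309.4, 123.8], [332.8, 123.7], [332.8, 146.8], [309.6, 146.9]]
hole 0.04 [[309.7, 156.7], [332.8, 156.6], [332.7, 179.1], [310.0, 179.2]]
stored top [[320.98707588 142.11285749]]
```

View pics/w15c.png

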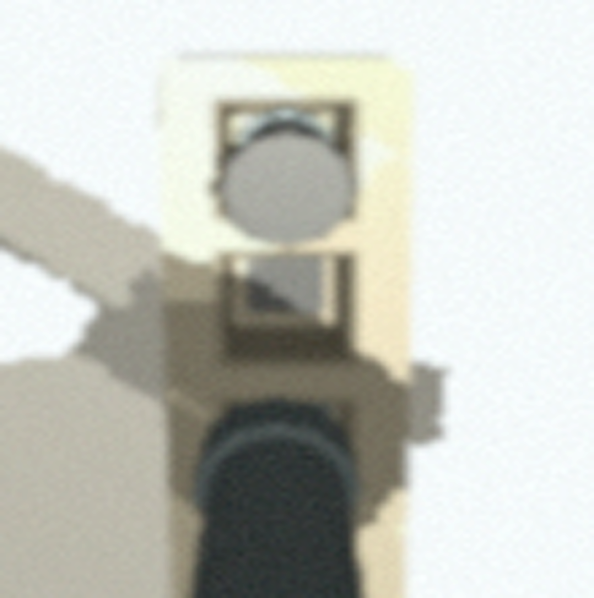

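The rack pocket shows at (312–335.5, 155–179) and the foot at (307–336, far edge 187). That puts them about 2.4 px apart from the fixed-camera estimate along the row and about 1.4 px across it. I correct by about a millimetre each way, descend to just above the mouth and look again.

Call:
{"op": "servo_tool", "data": {
  "targets": [
    [-0.004, -0.003, 0, 8, 1.4, -3.8, -1],
    [-0.004, -0.003, 0, 25, 1.4, -3.8, -1],
    [-0.004, -0.003, 0, 45, 1.4, -3.8, -1],
    [-0.004, -0.003, 0, 65, 1.4, -3.8, -1],
    [-0.004, -0.003, 0, 85, 1.4, -3.8, -1],
    [-0.004, -0.003, 0, 100, 1.4, -3.8, -1],
    [-0.004, -0.003, 0, 110, 1.4, -3.8, -1],
    [-0.004, -0.003, 0, 110, 1.4, -3.8, -1]
  ]
}}

```text
time_s: 20.35
eef_pos: [0.5473, -0.2502, 0.1784]
eef_rot: [-0.496, -0.503, -0.498, 0.503]
wrist_force: [-0.1, 0.1, -0.7]
opening: 0.263
```

```bash
python3 - <<'E'
from kin import *
row([.5468,-.2517,.112],frame([0,0,-1],RACKZ))
p,R,o=pose()
c=ctrl.camera('wrist');cv2.imwrite('pics/w16.png',c['pixels']);pickle.dump((p,R,c),open('w16.pkl','wb'))
im=c['pixels'][100:230,270:380];cv2.imwrite('pics/w16c.png',np.clip(cv2.resize(im,None,fx=5.4,fy=4.6,interpolation=cv2.INTER_CUBIC)*1.3,0,255).astype('uint8')[:598])
RP=[.54632,-.29168,-.0122]
for i in (.04,0): print('hole',i,wproj(c,p,R,tf(RP,[[sx*.014,i+sy*.014,.06] for sx,sy in ((-1,1),(1,1),(1,-1),(-1,-1))])).round(1).tolist())
f=lambda x,z,y=0:p+R@[x,y,z]
print('foot far edge,ctr,l,r',wproj(c,p,R,[f(.102,-.012),f(.102,0),f(.102,0,-.012),f(.102,0,.012)]).round(1).tolist())
c=ctrl.camera('side');cv2.imwrite('pics/side16.png',np.clip(cv2.resize(c['pixels'][230:330,300:420],None,fx=6,fy=6,interpolation=cv2.INTER_CUBIC)*1.7,0,255).astype('uint8'))
E
```

```text
turn [0.0, -0.001, 0.002] shift [66.4, -0.4, 1.6] | t 20.35 pos [0.5473, -0.2502, 0.1784] q [-0.625, 0.291, 1.585, -0.001, 1.268, -0.613] F [-0.1, 0.1, -0.7] op 0.263
hole 0.04 [[304.1, 180.4], [336.4, 180.5], [336.0, 211.1], [304.6, 211.0]]
hole 0 [[304.8, 223.6], [335.8, 223.6], [335.3, 251.4], [305.4, 251.4]]
foot far edge,ctr,l,r [[320.5, 185.5], [320.5, 199.6], [306.0, 199.6], [335.0, 199.6]]
```

View pics/w16c.png

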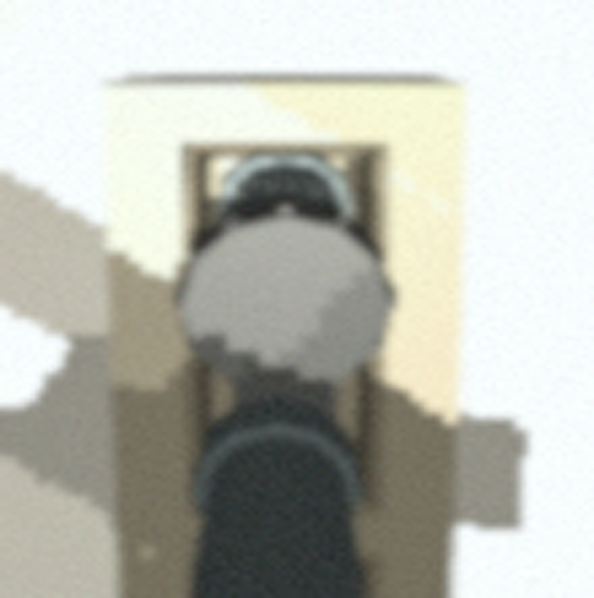

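View pics/side16.png

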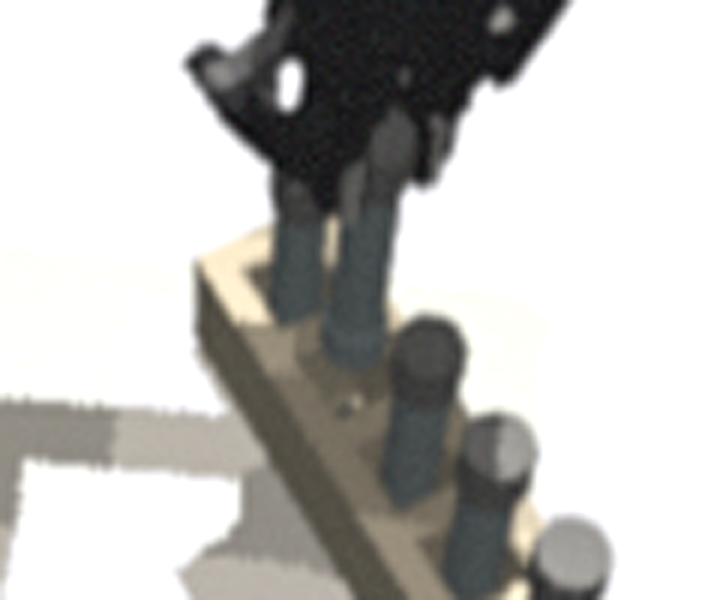

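```bash
python3 - <<'E'
from kin import *
print(proj('side',[HOLE,[.5468,-.2517,.076],[.5473,-.2502,.076]]))
RP=[.54632,-.29168,-.0122]
print(proj('side',tf(RP,[[sx*.014,.04+sy*.014,.06] for sx,sy in ((-1,1),(1,1),(1,-1),(-1,-1))])).round(1).tolist())
im=D['side']['pixels'][260:310,330:400];cv2.imwrite('pics/holes.png',np.clip(cv2.resize(im,None,fx=10,fy=10,interpolation=cv2.INTER_CUBIC)*1.6,0,255).astype('uint8'))
E
```

```text
[[358.82080904 291.85168087]
 [359.28480178 288.14464536]
 [359.10953205 287.49317073]]
[[350.0, 289.4], [360.9, 284.1], [367.8, 294.3], [356.6, 299.8]]
```

View pics/holes.png

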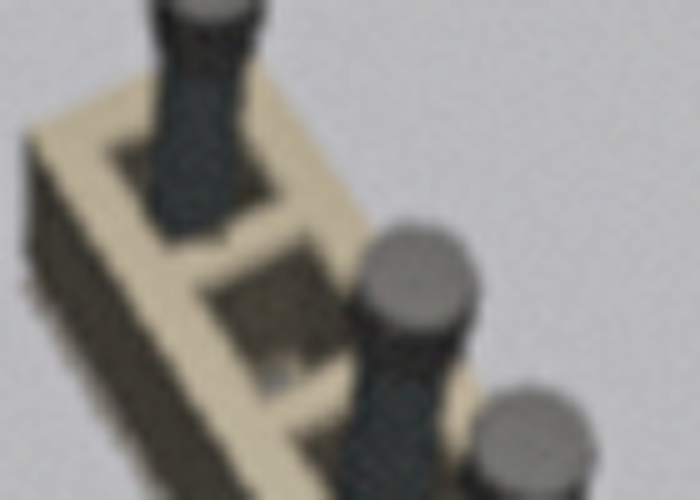

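The pocket corners match the fit within 0.5 px. I nudge to the combined estimate, enter slowly and watch the force.

Call:
{"op": "servo_tool", "data": {
  "targets": [
    [0, 0, 0.002, 2, 0.5, 1, -1],
    [0, 0, 0.002, 5, 0.5, 1, -1],
    [0, 0, 0.002, 9, 0.5, 1, -1],
    [0, 0, 0.002, 13, 0.5, 1, -1],
    [0, 0, 0.002, 17, 0.5, 1, -1],
    [0, 0, 0.002, 20, 0.5, 1, -1],
    [0, 0, 0.002, 23, 0.5, 1, -1],
    [0, 0, 0.002, 25, 0.5, 1, -1]
  ]
}}

```text
time_s: 21.45
eef_pos: [0.5485, -0.2517, 0.1547]
eef_rot: [0.498, 0.503, 0.496, -0.503]
wrist_force: [0.3, 0.7, -0.8]
opening: 0.26
```

```bash
python3 - <<'E'
from kin import *
row([.5476,-.2513,.112],frame([0,0,-1],RACKZ))
print(ctrl.get_obs()['torque'])
c=ctrl.camera('side');cv2.imwrite('pics/side17.png',np.clip(cv2.resize(c['pixels'][230:330,300:420],None,fx=6,fy=6,interpolation=cv2.INTER_CUBIC)*1.7,0,255).astype('uint8'))
E
```

```text
turn [0.0, 0.001, -0.002] shift [42.7, -1.0, -0.4] | t 21.45 pos [0.5485, -0.2517, 0.1547] q [-0.627, 0.318, 1.602, 0.001, 1.22, -0.615] F [0.3, 0.7, -0.8] op 0.26
[ 0.01732164 -0.01045187  0.00848583]
```

View pics/side17.png

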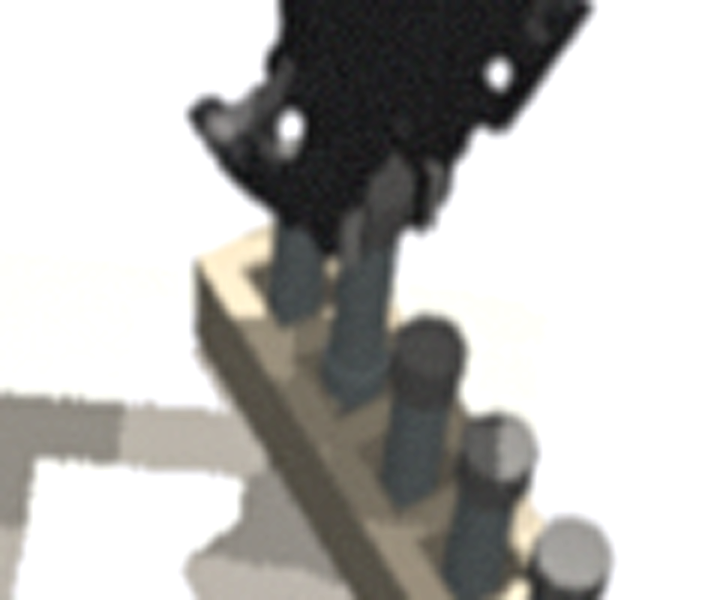

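The tube is in the pocket mouth with no force. I continue down to a few millimetres above the floor.

Call:
{"op": "servo_tool", "data": {
  "targets": [
    [0, 0, 0, 4, -0.6, 0, -1],
    [0, 0, 0, 9, -0.6, 0, -1],
    [0, 0, 0, 14, -0.6, 0, -1],
    [0, 0, 0, 19, -0.6, 0, -1],
    [0, 0, 0, 24, -0.6, 0, -1],
    [0, 0, 0, 29, -0.6, 0, -1],
    [0, 0, 0, 33, -0.6, 0, -1],
    [0, 0, 0, 35, -0.6, 0, -1]
  ]
}}

```text
time_s: 22.5
eef_pos: [0.5478, -0.2516, 0.1191]
eef_rot: [0.497, 0.503, 0.497, -0.503]
wrist_force: [0.2, -0.7, -1.6]
opening: 0.262
```

Call:
{"op": "servo_tool", "data": {
  "targets": [
    [0, 0, 0, 1, 0, 0, -1],
    [0, 0, 0, 2, 0, 0, -1],
    [0, 0, 0, 3, 0, 0, -1],
    [0, 0, 0, 4, 0, 0, -1],
    [0, 0, 0, 5, 0, 0, -1],
    [0, 0, 0, 6, 0, 0, -1],
    [0, 0, 0, 6, 0, 0, -1],
    [0, 0, 0, 6, 0, 0, -1]
  ]
}}

```text
time_s: 23.5
eef_pos: [0.5478, -0.2516, 0.1131]
eef_rot: [0.497, 0.503, 0.497, -0.503]
wrist_force: [-0.1, -0.1, -0.1]
opening: 0.259
```

Call:
{"op": "servo_tool", "data": {
  "targets": [
    [0, 0, 0, 0.5, 0, 0, -1],
    [0, 0, 0, 1, 0, 0, -1],
    [0, 0, 0, 1.5, 0, 0, -1],
    [0, 0, 0, 2, 0, 0, -1],
    [0, 0, 0, 2.5, 0, 0, -1],
    [0, 0, 0, 3, 0, 0, -1],
    [0, 0, 0, 3, 0, 0, -1],
    [0, 0, 0, 3, 0, 0, -1]
  ]
}}

```text
time_s: 24.5
eef_pos: [0.5481, -0.252, 0.1114]
eef_rot: [0.498, 0.503, 0.496, -0.503]
wrist_force: [-2.5, 1.2, 8.0]
opening: 0.26
```

```bash
python3 - <<'E'
from kin import *
row([.5476,-.2513,.112],frame([0,0,-1],RACKZ))
c=ctrl.camera('side');cv2.imwrite('pics/side18.png',np.clip(cv2.resize(c['pixels'][230:360,300:430],None,fx=4.5,fy=4.5,interpolation=cv2.INTER_CUBIC)*1.7,0,255).astype('uint8'))
E
```

```text
turn [0.0, 0.001, -0.002] shift [-0.6, -0.6, -0.7] | t 24.5 pos [0.5481, -0.252, 0.1114] q [-0.628, 0.37, 1.629, 0.0, 1.139, -0.616] F [-2.5, 1.2, 8.0] op 0.26
```

View pics/side18.png

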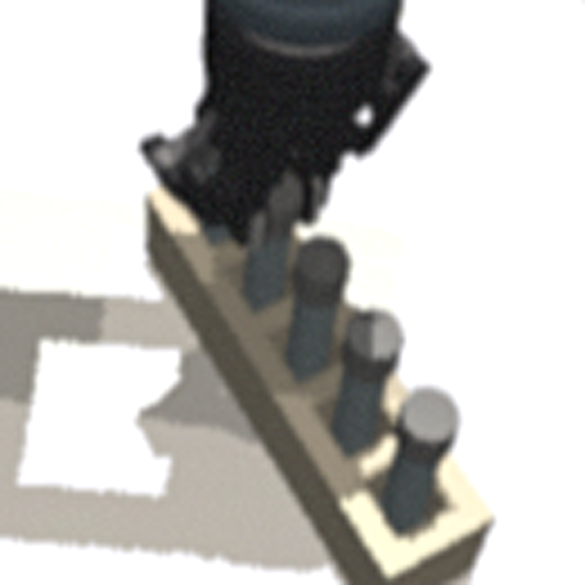

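There is 8 N of floor contact at TCP 111.4 mm, where 112 mm was expected. I open, then rise straight up.

Call:
{"op": "servo_tool", "data": {
  "targets": [
    [0, 0, 0, 0, 0, 0, -1],
    [0, 0, 0, 0, 0, 0, -0.45],
    [0, 0, 0, 0, 0, 0, -0.3],
    [0, 0, 0, 0, 0, 0, 0],
    [0, 0, 0, 0, 0, 0, 0.2],
    [0, 0, 0, 0, 0, 0, 0.3],
    [0, 0, 0, 0, 0, 0, 0.3],
    [0, 0, 0, 0, 0, 0, 0.3]
  ]
}}

```text
time_s: 25.55
eef_pos: [0.5481, -0.252, 0.1114]
eef_rot: [0.498, 0.503, 0.496, -0.503]
wrist_force: [0.1, -0.5, -0.3]
opening: 0.651
```

```bash
python3 - <<'E'
from kin import *
p,R,o=pose();print(o['opening'],o['wrist_force'])
c=ctrl.camera('wrist');cv2.imwrite('pics/w19.png',c['pixels'])
E
```

```text
0.6511451212785682 [ 0.08440382 -0.46232153 -0.33690908]
```

View pics/w19.png

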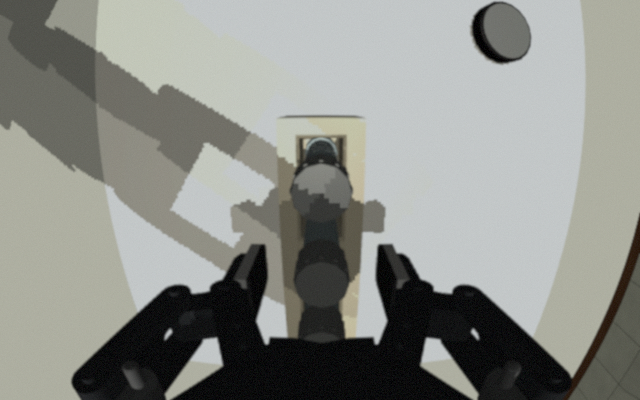

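The fingers are clear on both sides of the cap at (322,285). I rise and back off.

Call:
{"op": "servo_tool", "data": {
  "targets": [
    [0, 0, 0, -10, 0, 0, 0.3],
    [0, 0, 0, -25, 0, 0, 0.3],
    [0, 0, 0, -50, 0, 0, 0.3],
    [0, 0, 0, -85, 0, 0, 0.3],
    [0, 0, 0, -120, 0, 0, 0.3],
    [0, 0, 0, -150, 0, -20, 0.3],
    [0, 0, 0, -160, 0, -60, 0.3],
    [0, 0, 0, -160, 0, -110, 0.3]
  ]
}}

```text
time_s: 26.6
eef_pos: [0.5499, -0.1418, 0.2743]
eef_rot: [0.499, 0.504, 0.494, -0.503]
wrist_force: [-0.4, 0.4, -0.6]
opening: 0.651
```

Call:
{"op": "servo_tool", "data": {
  "targets": [
    [0, 0, 0, 0, 0, -40, 0.3],
    [0, 0, 0, 0, 0, -90, 0.3],
    [0, 0, 0, 0, 0, -140, 0.3],
    [0, 0, 0, 0, 0, -180, 0.3],
    [0, 0, 0, 0, 0, -200, 0.3],
    [0, 0, 0, 0, 0, -200, 0.3],
    [0, 0, 0, 0, 0, -200, 0.3],
    [0, 0, 0, 0, 0, -200, 0.3]
  ]
}}

```text
time_s: 27.6
eef_pos: [0.5527, 0.0569, 0.2737]
eef_rot: [0.499, 0.505, 0.494, -0.503]
wrist_force: [0.3, 0.2, -0.2]
opening: 0.65
```

```bash
python3 - <<'E'
from kin import *
for n,s,f in (('side',(slice(230,360),slice(310,430)),4.5),('top',(slice(180,240),slice(370,500)),6)):
    c=ctrl.camera(n);cv2.imwrite(f'pics/{n}20.png',np.clip(cv2.resize(c['pixels'][s],None,fx=f,fy=f,interpolation=cv2.INTER_CUBIC)*1.5,0,255).astype('uint8'))
    cv2.imwrite(f'pics/{n}20f.png',c['pixels'])
RP=[.54632,-.29168,-.0122]
for n in('top','side'): print(n,'pred tops',proj(n,tf(RP,[[0,y,.14] for y in (.08,.04,0,-.04,-.08)])).round(1).tolist())
E
```

```text
top pred tops [[411.0, 204.7], [429.2, 205.3], [447.5, 205.9], [465.7, 206.5], [483.9, 207.0]]
side pred tops [[351.2, 257.4], [361.3, 272.2], [372.1, 287.9], [383.6, 304.7], [395.9, 322.6]]
```

View pics/side20.png

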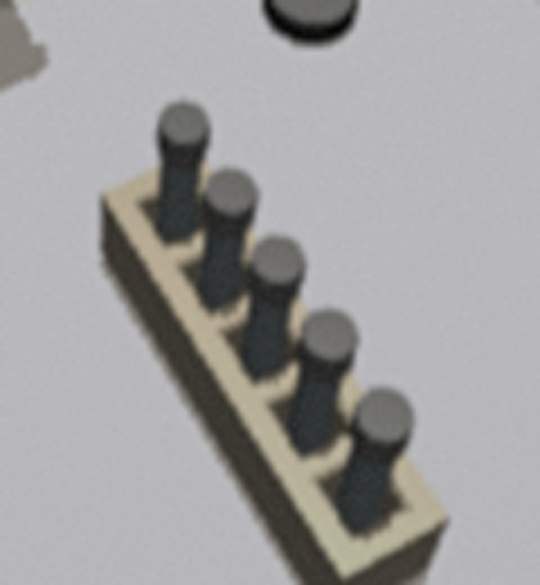

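View pics/top20.png

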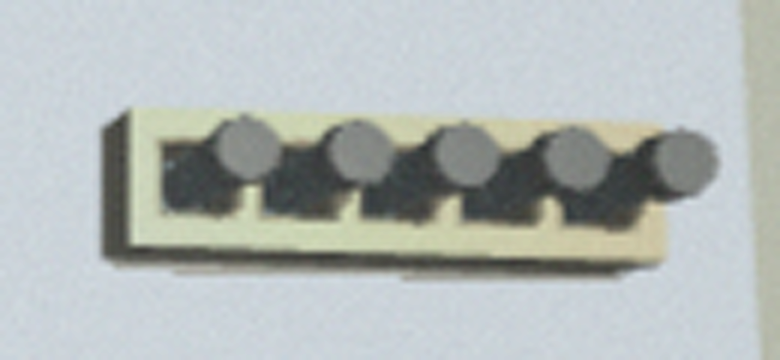

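View pics/top20f.png

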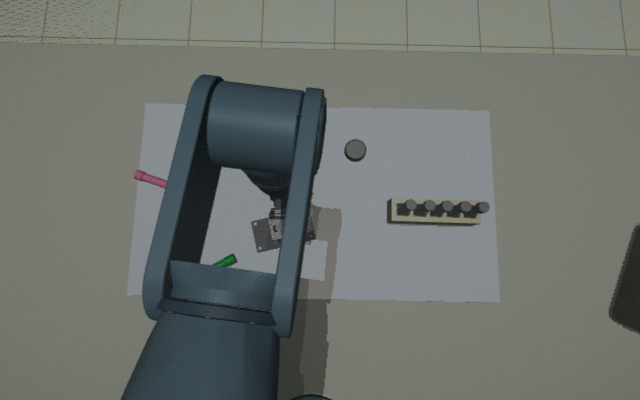

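View pics/side20f.png

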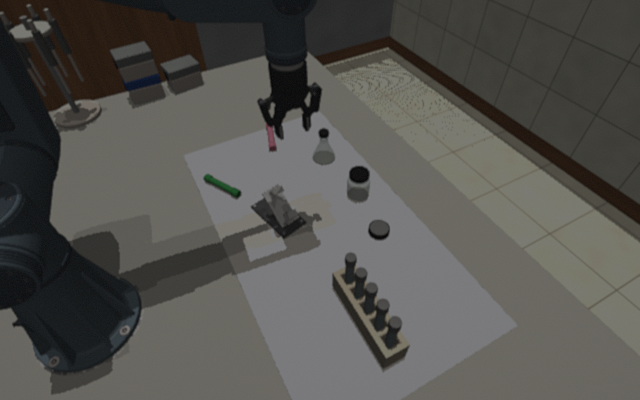

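```bash
python3 - <<'E'
from bench import ctrl
print(ctrl.hand_in())
E
```

```text
the job is handed in; nothing more can be done
None
```

The job is handed in, and the loose tube stands cap up in the one free pocket, the second from the rack's robot-left end. The hand-in gave no verdict.

**What I did:** I gripped the tube across its body and parked it in the rest, pushing it down the slope until the force showed the foot at the stop. I let go and took hold of it again along its axis by the cap. I then stood it upright, lowered it until it touched the pocket floor (8 N, within 1 mm of the expected height), opened and backed off. It took about 28 s of the 54 s.

**Last checks:**
- **Loose tube:** its cap appears within about 1 pixel of where a fully seated tube's should be, in both the top and side views. It lines up with the four stored tubes.
- **Other objects:** the stored tubes, flask, jar and dish look unmoved in the final side view. In the final top view the arm hid the flask and jar, so those two were checked in one view only.
- **Robot:** it ended well clear of everything, with no force on the wrist.

**Disagreements:**
- The wrist camera placed things 1–2 mm differently from the fixed cameras, 4 mm on the first look while the arm was still settling. I used values between the two.
- The tube met the stop about 3 mm further down the slope than I had estimated, within the 10 mm allowed.

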